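Hang the wheel gauge on its hook with the graduations outward

TASK

Take the flat metal wheel gauge off its little wooden rest and hang it by its hole on the hook under the clear shield of the stand, so that it hangs straight and freely with its graduated face outward, away from the stand's post. Let go of it and leave the other things on the bench where they are.

Things in the scene. Friction and masses are not known exactly. Their poses are not given: they have to be found in the camera images.
- gauge_hole (a point): Centre of the hole (34 mm across, its centre 29 mm below the top edge, on the midline) of the wheel gauge: a loose plain aluminium plate 64 mm wide, 130 mm tall, 6 mm thick, about 140 g. Black graduation lines are on one face only, the marked face. Axes, the plate's own: z up along the plate to its holed end, y across its width, -x straight out of the marked face.
- gauge_mid (a point): Centre of the gauge plate, 36 mm below the hole's centre; same axes. At the start the plate leans back 30 degrees from upright on the wooden rest, marked face outward and up, holed end up. Its two long edges are free: grip it across its 64 mm width, best level with the hole, so that the gripper's body stays clear of the hook's tip.
- gauge_ahead (a point): A point in the air 60 mm straight out of the marked face, level with the hole's centre: seen from gauge_hole it shows which way the marked face looks.
- hook_seat (a point): On the axis of the hook's level bar, 230 mm above the bench. Steel bar, 8 mm thick. x = along the bar towards the post, -x = outward to the tip, z up. Level from the post (70 mm behind the seat) to 16 mm in front; there it turns up at 45 degrees and ends 26 mm in front, its top 14 mm above the bar's axis. A hanging gauge has its hole's centre 13 mm below the bar's axis, near the seat.
- hook_stand: Fixed stand, origin on the bench below hook_seat, same axes. Grey post 24 mm square, axis 82 mm behind the seat, on a foot 12 mm high. A clear shield 160 mm wide roofs the hook: front edge above the seat, 94 mm above the bar, rising at 20 degrees to the post. A gripper pointing down does not fit under it: come from the front, tilted about 30 degrees (20 to 45), its body leaning outward.
- easel: The fixed wooden rest, foot 140 x 90 x 12 mm. Origin on the bench below it; its -x axis is the side to which the leaning gauge looks (same heading as the gauge). Its back is 36 mm wide, its ledge 50 mm wide with a lip 8 mm high. The middle of the gauge's bottom edge rests 30 mm in front (-x) of the origin, 32 mm above the bench.
- bur_stand: Bystander: stepped black rubber holder with burs, 100 mm across, about 70 mm high. Origin under its centre.
- compound_bar: Bystander: bar of hard polishing compound 100 x 45 x 30 mm, lying along its x axis. Origin under its centre.
- felt_wheel: Bystander: grey felt polishing wheel lying flat, 110 mm across, 22 mm thick. Origin under its centre.
Not all that is in view belongs to the job. There is more than one size of the part that bears gauge_hole; the job needs the smallest.

How it is judged (in metres and radians):
At the end, for the whole second after the job is handed in: The gauge hangs at rest by its hole on the hook's level bar (hole centre 6 to 19 mm below the bar's axis, within 12 mm sideways, between 18 mm in front of the seat and 50 mm behind it), upright within 0.2 rad, marked face outward within about 35 degrees, and released (x of gauge_hole in the frame of hook_seat between -0.018 and 0.05 m and y of gauge_hole in the frame of hook_seat between -0.012 and 0.012 m and z of gauge_hole in the frame of hook_seat between -0.019 and -0.006 m and x of gauge_ahead in the frame of hook_seat below 0.01 m and angle between the x axis of gauge_hole and the x axis of hook_seat, either way round below 0.6 rad and angle between gauge_hole's own z axis and vertical below 0.2 rad and linear speed of gauge below 0.03 m/s and angular speed of gauge below 0.4 rad/s); the robot touches nothing.
It fails at once if a bystander (bur stand, compound bar or felt wheel) is moved more than 30 mm (distance of any of bur_stand, compound_bar, felt_wheel from where it was at the start of the episode above 0.03 m).
It also fails if it takes over 50 s, if anything falls off the work surface, if the arm or the gripper's body presses on something with over 40 N, if the wrist force passes 120 N, or if a joint passes its speed limit or range.

ROBOT

A 6-joint arm with a two-finger parallel gripper is mounted at the origin on the work surface. World frame = base frame: x ahead of the robot, y to its left, z up, the work surface at z = 0. Lengths are in m, angles in degrees, forces in N, time in s.
With the tool pointing down it reaches from about 0.375 to 0.9 m from the base axis. Payload 3.1 kg.
Tool frame: the origin (TCP) lies midway between the tips of the shut fingers; the grasp point (between the pads) lies 19 mm behind it; x points along the fingers, z is the direction in which the jaws open and shut, and the axes are right-handed (so a half turn about x gives the same grasp; the last joint's range is limited). The gripper opens to 87 mm and grips with 3 to 60 N. Pads are 19 mm wide; open, the fingers measure 117 mm over their backs; the gripper's body (75 mm by 190 mm) begins 51 mm behind the grasp point.
Start: joints at [61.106, 30.224, 82.088, -0, 67.689, -10.227], TCP at [0.2, 0.592, 0.194] pointing down, gripper open.
Joint ranges: [-176.69, 176.69], [-43.24, 126.21], [12.49, 139.97], [-82, 262], [0, 151.66], [-163.58, 163.58]. Speed limits (degrees/s): [159.86, 159.86, 180, 180, 180, 180].

INTERFACE

Orientations are given as a 3x3 rotation matrix whose columns are the frame's x, y, z axes.
In Python, from rig import * gives the robot as it stands.
- The arm moves only by the tool play_rows, never from a script. Its argument "rows" is a list that holds one entry, the list of rows, each a list of 7 numbers: the shift along the tool's x, y, z in m, then the turn, a rotation vector about the tool's x, y, z in degrees, then the finger opening in m, from 0 to 0.087. A call has 1 to 12 rows; each row is the pose to reach, as a shift and turn from the pose commanded when the call began, along the tool's axes at that moment; what a row does not reach only later rows make up. A row lasts 1/10 s, in which the tool goes at most 50 mm and 8.59 degrees, less where a joint would pass 70% of its speed; a pose out of reach is approached as far as the arm can. A call with a gripper value outside its range is refused whole. The fingers move at their own pace and stop on an object; the grip force is fixed at half the most. Time passes only in rows, so rows that repeat a pose let the fingers close. It gives the time, the measured TCP pose, the force and the opening at its end, in the units of the state.
- read_state(): the state, without advancing time (a new reading comes with each control period).
- capture(name): name is "scene" or "top"; returns a dict with "pixels" (480x640x3 uint8, red, green, blue), "intrinsics" (3x3 intrinsics, pixels), "rvec" (rotation vector, rad) and "tvec" (3), from world to camera coordinates, as OpenCV has them. Camera axes: x right, y down, z forward; pixel columns grow to the right and rows downward; lengths in m; the calibration is good to about 2 mm. A picture is of the moment at which its call begins. There is no depth.
- hand_in(): hands the job in, once; it reports no verdict.
Trained networks look in the newest picture that a camera, given by its name, has taken for a name from the list of things; names that differ only in an ending like _2 or _b are one class to them, and where a whole thing is asked for, a point or a joint stands for the part that bears it (a point fixed in the world has none). Each returns a list of dicts, best first, with "p" (0 to 1); they miss things now and then, are a little off and sometimes report something else, mostly with a low value. They report only what shows in the picture. A call takes as long as a camera call. They do not tell look-alikes from the thing itself.
- trace(camera, target): "mask" (480x640 bool, what is visible of it) and "at" ([column, row] in pixels, amid what is visible of it).
The state is a dict: "time_s": time; "joint_positions": joint angles; "qvel": joint speeds; "tau": joint torques, N m; "position": TCP position; "tcp_rot": TCP orientation; "force": force on the tool from outside, world axes, zero at the start; "moment": the same for the moment, N m; "opening": opening from 0.0 (shut) to 1.0 (fully open).
Only numpy, scipy, OpenCV 4.12 (cv2) and the standard library are available. Lean on these libraries where they do the work, as an engineer would, in place of code of your own. Each camera call takes 0.05 s, during which the arm holds its last target.

## Working session

There is one attempt and no reset: what is moved stays moved. The work goes in short steps, Python scripts to look and compute and a tool call to move; the robot and the scene stay as the last step left them, time stands still between calls to the robot, and variables do not carry over. Pictures are saved under pics/ and viewed, and the job is handed in when it is done.

Besides the shell and the picture viewer there is one more tool, called as name(argument=value, ...) on one line, values as JSON. play_rows: Moves the arm, as the interface text tells. Its arguments: {"type":"object","properties":{"rows":{"type":"array"}},"required":["rows"]}

```bash
ls; mkdir -p pics; python3 - <<'E'
from rig import *
import cv2
for c in("scene","top"):
    d=capture(c); cv2.imwrite(f"pics/{c}0.png",d["pixels"][:,:,::-1]); print(c,d["intrinsics"],d["rvec"],d["tvec"])
    for t in("gauge_hole","gauge_mid","hook_seat","hook_stand","easel","bur_stand","compound_bar","felt_wheel"):
        try: print(t,[(round(r["p"],2),[round(float(v)) for v in r["at"]],int(r["mask"].sum())) for r in trace(c,t)])
        except Exception as e: print(t,e)
s=read_state(); print(s)
E
```

```text
pics
scene [[457.98771628   0.         315.24905161]
 [  0.         457.98771628 236.40098013]
 [  0.           0.           1.        ]] [ 1.93885453  1.75988568 -0.5728979 ] [-0.0521812 -0.4234715  1.5857023]
gauge_hole [(0.8, [372, 193], 1236), (0.79, [350, 333], 2287), (0.48, [371, 224], 95)]
gauge_mid [(0.92, [353, 336], 2192), (0.76, [372, 196], 1178)]
hook_seat [(0.82, [226, 227], 5644)]
hook_stand [(0.85, [227, 223], 5898)]
easel [(0.77, [369, 253], 1442)]
bur_stand [(0.77, [467, 222], 1048)]
compound_bar [(0.94, [314, 207], 559)]
felt_wheel [(0.86, [155, 230], 1168)]
top [[487.20592026   0.         322.85843701]
 [  0.         487.20592026 249.13335614]
 [  0.           0.           1.        ]] [ 2.14233684 -2.17792974  0.09410355] [0.00832314 0.6502821  1.20658712]
gauge_hole [(0.92, [250, 355], 2056), (0.58, [258, 273], 628), (0.57, [297, 188], 1843)]
gauge_mid [(0.66, [260, 275], 676), (0.66, [253, 354], 2107), (0.64, [298, 185], 1812), (0.48, [427, 232], 6211)]
hook_seat [(0.94, [427, 231], 6221)]
hook_stand [(0.57, [424, 233], 6007)]
easel [(0.94, [274, 271], 1294)]
bu
[... 186 characters left out ...]
,  8.20882991e+01, -7.72629328e-04,
        6.76895764e+01, -1.02277782e+01]), 'qvel': array([ 0.00379073, -0.05922916, -0.04996246,  0.07123288,  0.06061469,
       -0.08637417]), 'tau': array([-1.05861091e-03, -4.39991355e+01, -1.76986420e+01,  6.33449899e-02,
        5.03683649e-02,  1.20195489e-05]), 'position': array([0.19997046, 0.59211806, 0.19368849]), 'tcp_rot': array([[ 3.33988672e-05, -9.47417912e-01,  3.19998905e-01],
       [ 3.47031780e-05,  3.19998906e-01,  9.47417912e-01],
       [-9.99999999e-01, -2.05377061e-05,  4.35660134e-05]]), 'force': array([ 0.04870192, -0.09397662, -0.11838302]), 'moment': array([-0.04242172, -0.02872735,  0.00482625]), 'opening': 1.004770317097238}
```

View pics/scene0.png

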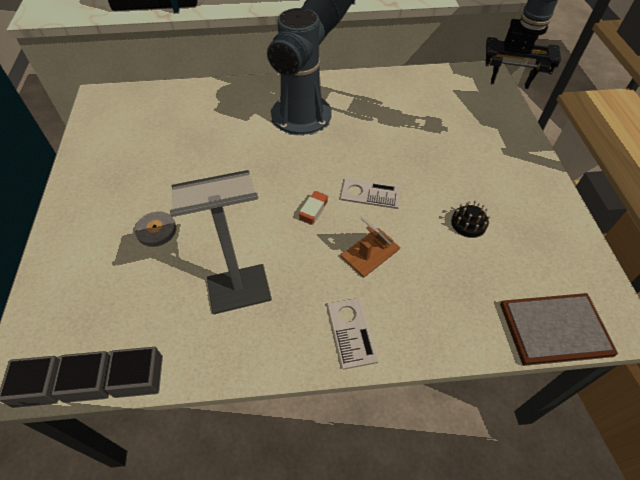

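View pics/top0.png

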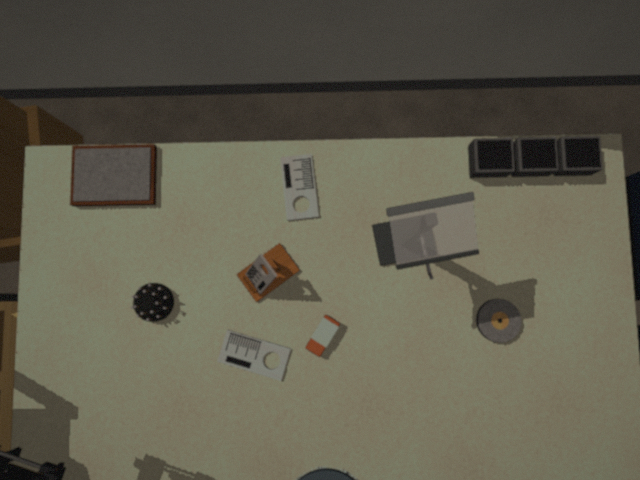

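```bash
python3 - <<'E'
import cv2,numpy as np
a=cv2.imread("pics/scene0.png");b=cv2.imread("pics/top0.png")
f=lambda i,x,y,w,h,s:cv2.resize(i[y:y+h,x:x+w],None,fx=s,fy=s,interpolation=cv2.INTER_CUBIC)
cv2.imwrite("pics/c1.png",np.hstack([f(a,330,205,80,75,5),f(b,225,235,80,75,5)]))
cv2.imwrite("pics/c2.png",np.hstack([f(a,160,160,120,160,3),f(b,365,180,120,160,3)]))
E
```

```text
(no output)
```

View pics/c1.png

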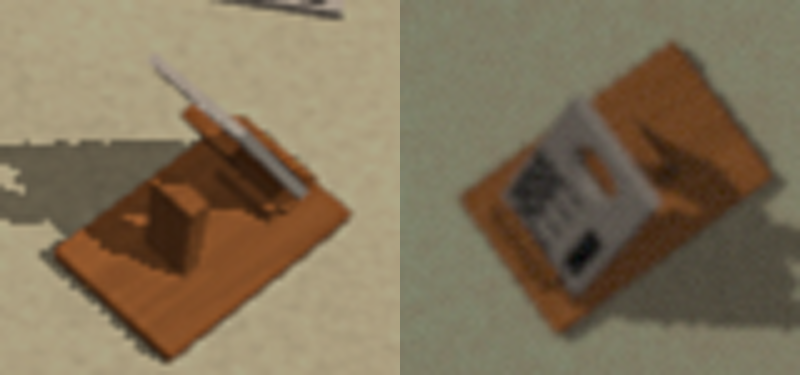

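View pics/c2.png

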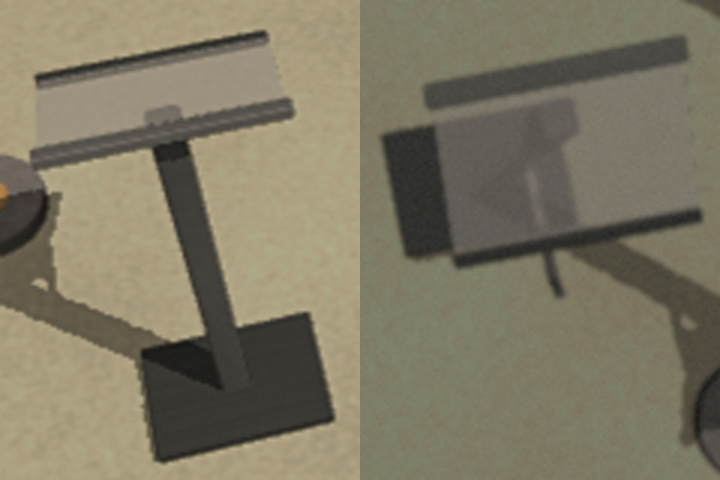

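```bash
cat > h.py <<'E'
import numpy as np,cv2
from scipy.optimize import least_squares
K={"scene":np.array([[457.98771628,0,315.24905161],[0,457.98771628,236.40098013],[0,0,1]]),"top":np.array([[487.20592026,0,322.85843701],[0,487.20592026,249.13335614],[0,0,1]])}
R={"scene":np.array([1.93885453,1.75988568,-0.5728979]),"top":np.array([2.14233684,-2.17792974,0.09410355])}
T={"scene":np.array([-0.0521812,-0.4234715,1.5857023]),"top":np.array([0.00832314,0.6502821,1.20658712])}
def proj(c,P): return cv2.projectPoints(np.array(P,float).reshape(-1,1,3),R[c],T[c],K[c],None)[0].reshape(-1,2)
def place(p,P):
    x,y,a=p[:3];c,s=np.cos(a),np.sin(a);P=np.array(P,float)
    return np.c_[x+c*P[:,0]-s*P[:,1],y+s*P[:,0]+c*P[:,1],P[:,2]]
def fit(obs,p0):  # obs: list (cam,[local xyz],[u,v])
    def r(p): return np.concatenate([proj(c,place(p,[l]))[0]-np.array(px) for c,l,px in obs])
    s=least_squares(r,p0,loss="soft_l1"); return s.x,r(s.x).reshape(-1,2)
def back(c,px,z):
    Rm=cv2.Rodrigues(R[c])[0];C=-Rm.T@T[c];d=Rm.T@np.linalg.inv(K[c])@np.array([*px,1.]);return C+d*(z-C[2])/d[2]
E
python3 - <<'E'
from h import *
s1=lambda x,y:((x+.5)/5-.5+330,(y+.5)/5-.5+205); t1=lambda x,y:((x-400+.5)/5-.5+225,(y+.5)/5-.5+235)
s2=lambda x,y:((x+.5)/3-.5+160,(y+.5)/3-.5+160); t2=lambda x,y:((x-360+.5)/3-.5+365,(y+.5)/3-.5+180)
# gauge: local frame easel; bottom edge mid at (-.03,0,.032), plate z dir (sin30,0,cos30), marked normal (-cos30,0,sin30)
u=np.array([.5,0,.866]);n=np.array([-.866,0,.5])
b=np.array([-.03,0,.032])
for name,off in(("centre",.003),):
  B=b+off*n  # front face
  obs=[("top",B+[0,.032,0],t1(505,200)),("top",B+[0,-.032,0],t1(575,293)),
     ("top",B+[0,.032,0]+.13*u,t1(580,100)),("top",B+[0,-.032,0]+.13*u,t1(662,200)),("top",B+.101*u,t1(598,172))]
  p,r=fit(obs,[.6,.1,-1]);print("gauge/easel",p,np.degrees(p[2]));print(r.round(1))
  print("predict scene top corners/bottom",[(proj("scene",place(p,[q]))[0]-[330,205])*5 for q in(B+[0,.032,0]+.13*u,B+[0,-.032,0]+.13*u,B+[0,.032,0],B+[0,-.032,0])])
print([back("top",t1(*q),.012).round(4) for q in((460,200),(560,335),(780,180),(670,42))],"\n",
 [back("scene",s1(*q),.012).round(4) for q in((55,250),(168,358),(350,213),(245,116))])
obs=[("top",[0,.08,.324],t2(457,264)),("top",[0,-.08,.324],t2(702,215)),("top",[-.026,0,.242],t2(558,295)),
 ("scene",[0,.08,.324],s2(268,36)),("scene",[0,-.08,.324],s2(37,78)),("scene",[.094,.012,.012],s2(248,387)),("scene",[.094,-.012,.012],s2(222,390))]
p,r=fit(obs,[.8,-.2,.2]);print("stand",p,np.degrees(p[2]));print(r.round(1))
E
```

```text
gauge/easel [ 0.58522734  0.14902905 -0.92438128] -52.96314593840804
[[ 0.2 -0.9]
 [ 1.4  0.4]
 [-0.9 -0.8]
 [-0.6  1. ]
 [ 0.3  0.2]]
predict scene top corners/bottom [array([236.93607756, 129.98763364]), array([141.95236184,  53.71494827]), array([297.04545427, 189.83528128]), array([209.60158847, 119.36040606])]
[array([0.5903, 0.222 , 0.012 ]), array([0.5201, 0.1702, 0.012 ]), array([0.5979, 0.0563, 0.012 ]), array([0.6706, 0.1127, 0.012 ])] 
 [array([0.6014, 0.0625, 0.012 ]), array([0.6739, 0.1122, 0.012 ]), array([0.593 , 0.2248, 0.012 ]), array([0.5224, 0.1798, 0.012 ])]
stand [ 0.59065165 -0.22683669  0.1657195 ] 9.495027771805027
[[-0.9  2.1]
 [-1.2  3.5]
 [ 0.2 -0.5]
 [-1.3  0.3]
 [-0.3  0.9]
 [ 0.2  0.3]
 [-0.5  1.4]]
```

```bash
cat >> h.py <<'E'
u=np.array([.5,0,.866]);n=np.array([-.866,0,.5])
def gpts(b=np.array([-.03,0,.032]),off=0.003):
    return {"F":[b+off*n+[0,s*.032,0]+h*u for s,h in((1,0),(-1,0),(-1,.13),(1,.13))],
            "K":[b-.003*n+[0,s*.032,0]+h*u for s,h in((1,0),(-1,0),(-1,.13),(1,.13))],
            "H":[b+off*n+.101*u+.017*(np.cos(t)*u+np.sin(t)*np.array([0,1,0])) for t in np.linspace(0,6.283,24)]}
def draw(img,c,p,polys,x,y,s,col):
    for P,closed in polys:
        q=(proj(c,place(p,P))-[x,y]+.5)*s-.5
        cv2.polylines(img,[np.round(q).astype(int)],closed,col,1,cv2.LINE_AA)
def crop(i,x,y,w,h,s): return cv2.resize(i[y:y+h,x:x+w],None,fx=s,fy=s,interpolation=cv2.INTER_CUBIC)
E
python3 - <<'E'
from h import *
s1=lambda x,y:((x+.5)/5-.5+330,(y+.5)/5-.5+205); t1=lambda x,y:((x-400+.5)/5-.5+225,(y+.5)/5-.5+235)
s2=lambda x,y:((x+.5)/3-.5+160,(y+.5)/3-.5+160); t2=lambda x,y:((x-360+.5)/3-.5+365,(y+.5)/3-.5+180)
B=np.array([-.03,0,.032])+.003*n
B2=B-.006*n
obs=[("top",B+[0,.032,0],t1(505,200)),("top",B+[0,-.032,0],t1(575,293)),
     ("top",B+[0,.032,0]+.13*u,t1(580,100)),("top",B+[0,-.032,0]+.13*u,t1(662,200)),("top",B+.101*u,t1(598,172)),
     ("scene",B2+[0,-.032,0]+.13*u,s1(153,57)),("scene",B+[0,.032,0],s1(307,195))]
p,r=fit(obs,[.6,.1,-1]);print(p,np.degrees(p[2]));print(r.round(1))
F=[]
for c,q in (("top",t1),("scene",s1)): pass
fo=lambda dx:[("top",[dx-.07,.045,.012],t1(460,200)),("top",[dx-.07,-.045,.012],t1(560,335)),("top",[dx+.07,-.045,.012],t1(780,180)),("top",[dx+.07,.045,.012],t1(670,42)),
 ("scene",[dx+.07,-.045,.012],s1(55,250)),("scene",[dx+.07,.045,.012],s1(168,358)),("scene",[dx-.07,.045,.012],s1(350,213)),("scene",[dx-.07,-.045,.012],s1(245,116))]
pf,rf=fit(fo(0),[.6,.1,-1]);print("foot",pf,np.degrees(pf[2]));print(rf.round(1))
obs=[("top",[-.026,0,.242],t2(558,295)),
 ("scene",[0,.08,.324],s2(268,36)),("scene",[0,-.08,.324],s2(37,78)),("scene",[.094,.012,.012],s2(248,387)),("scene",[.094,-.012,.012],s2(222,390))]
ps,r=fit(obs,[.6,-.2,.2]);print("stand",ps,np.degrees(ps[2]));print(r.round(1))
a=cv2.imread("pics/scene0.png");b=cv2.imread("pics/top0.png")
g=gpts(); gp=[(g["F"],True),(g["H"],True),(g["K"],True)]
ia=crop(a,340,205,65,70,6);ib=crop(b,230,240,65,70,6)
draw(ia,"scene",p,gp,340,205,6,(255,0,0));draw(ib,"top",p,gp,230,240,6,(255,0,0))
cv2.imwrite("pics/o1.png",np.hstack([ia,ib]))
sq=lambda z:[[.07,-.012,z],[.07,.012,z],[.094,.012,z],[.094,-.012,z]]
hk=[([[.07,-.004,.23],[-.016,-.004,.23],[-.026,-.004,.24]],False),([[.07,.004,.23],[-.016,.004,.23],[-.026,.004,.24]],False),(sq(.012),True),(sq(.35),True),([[.094,.012,.012],[.094,.012,.35]],False),
([[0,-.08,.324],[0,.08,.324],[.094,.08,.324+.094*.364],[.094,-.08,.324+.094*.364]],True)]
ia=crop(a,160,160,120,150,3);ib=crop(b,365,180,120,150,3)
draw(ia,"scene",ps,hk,160,160,3,(255,0,0));draw(ib,"top",ps,hk,365,180,3,(255,0,0))
cv2.imwrite("pics/o2.png",np.hstack([ia,ib]))
E
```

```text
[ 0.58527242  0.1503733  -0.95565755] -54.7551444552742
[[-0.2 -1.5]
 [ 0.3  0.3]
 [-0.9 -0.7]
 [-1.3  1.6]
 [-0.1  0.4]
 [-2.9  1.1]
 [-1.1 -0.2]]
foot [ 0.5960051   0.14214277 -0.94984915] -54.42234740662879
[[-1.3 -0.6]
 [-1.   0.6]
 [-1.1 -0.8]
 [ 0.5 -1. ]
 [-1.4 -0.3]
 [-0.3 -0.2]
 [ 0.1 -0.3]
 [-2.7 -0.9]]
stand [ 0.58902505 -0.22576763  0.15789688] 9.046824956287656
[[-0.4  0.3]
 [-0.7 -0. ]
 [ 0.3  0. ]
 [ 0.3 -0.2]
 [-0.4  0.8]]
```

View pics/o1.png

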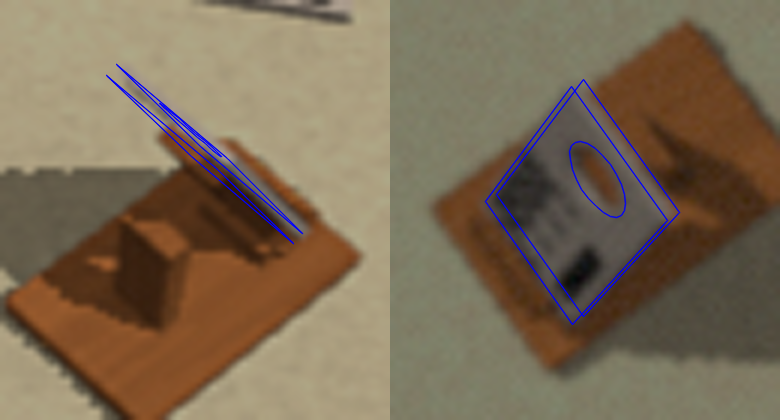

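View pics/o2.png

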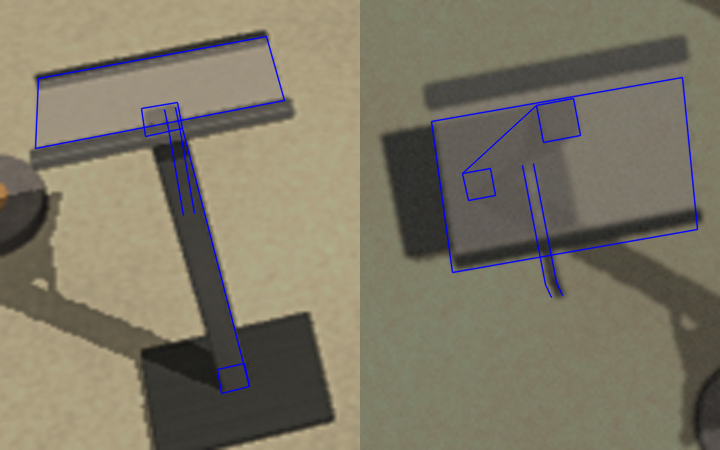

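```bash
cat >> h.py <<'E'
from scipy.spatial.transform import Rotation as Ro
def row(pc,Rc,pt,Rt):
    return np.r_[(Rc.T@(np.array(pt)-pc)).round(4), Ro.from_matrix(Rc.T@Rt).as_rotvec(degrees=True).round(2)]
def tool(yaw,tilt): # z along local y; x=(sin tilt,0,-cos tilt) local
    a=np.radians(yaw);t=np.radians(tilt)
    Rz=Ro.from_euler('z',a).as_matrix()
    x=Rz@[np.sin(t),0,-np.cos(t)];z=Rz@[0,1,0];return np.c_[x,np.cross(z,x),z]
E
python3 - <<'E'
from h import *;from rig import *
s=read_state();print(row(s["position"],s["tcp_rot"],[.5988,.1349,.25],tool(-54.5,0)))
E
```

```text
[-0.0563 -0.5242 -0.3055 35.84    0.      0.    ]
```

Candidates for the gauge in the top view: one leaning on the rest (260,273), one lying at (250,355) and one lying at (297,188). The two flat ones are larger. The one on the rest matches the 64x130 mm model in the close crop, so I'm choosing that one.

play_rows(rows=[[[-0.056, 0, 0, 0, 0, 0, 0.087], [-0.056, -0.524, -0.305, 35.8, 0, 0, 0.087], [-0.056, -0.524, -0.305, 35.8, 0, 0, 0.087], [-0.056, -0.524, -0.305, 35.8, 0, 0, 0.087], [-0.056, -0.524, -0.305, 35.8, 0, 0, 0.087], [-0.056, -0.524, -0.305, 35.8, 0, 0, 0.087], [-0.056, -0.524, -0.305, 35.8, 0, 0, 0.087], [-0.056, -0.524, -0.305, 35.8, 0, 0, 0.087], [-0.056, -0.524, -0.305, 35.8, 0, 0, 0.087], [-0.056, -0.524, -0.305, 35.8, 0, 0, 0.087], [-0.056, -0.524, -0.305, 35.8, 0, 0, 0.087], [-0.056, -0.524, -0.305, 35.8, 0, 0, 0.087]]])

```text
time_s: 2.1
position: [0.5629, 0.1761, 0.2493]
tcp_rot: [[0.0, -0.581, 0.814], [0.0, 0.814, 0.581], [-1.0, -0.0, 0.001]]
force: [-0.0, 0.8, -0.1]
opening: 1.002
```

play_rows(rows=[[[0, 0, 0, 0, 0, 0, 0.087]]])

```text
time_s: 2.2
position: [0.5668, 0.1726, 0.2492]
tcp_rot: [[0.004, -0.576, 0.818], [-0.002, 0.818, 0.576], [-1.0, -0.004, 0.002]]
force: [-0.6, 0.7, -0.0]
opening: 0.999
```

```bash
python3 - <<'E'
from h import *;from rig import *
s=read_state();print(s["position"],s["joint_positions"],row(s["position"],s["tcp_rot"],[.5988,.1349,.1],tool(-54.5,0)))
E
```

```text
[0.5668054  0.17264019 0.24919974] [  6.22312772  24.26200099  83.25522694  -0.14739538  72.24764237
 -28.87536259] [ 0.1494 -0.0487  0.0041 -0.36    0.14    0.24  ]
```

play_rows(rows=[[[0, -0.049, 0.004, -0.3, 0, 0, 0.087], [0, -0.049, 0.004, -0.3, 0, 0, 0.087], [0, -0.049, 0.004, -0.3, 0, 0, 0.087]]])

```text
time_s: 2.5
position: [0.5935, 0.1399, 0.2488]
tcp_rot: [[-0.001, -0.584, 0.812], [0.0, 0.812, 0.584], [-1.0, 0.001, -0.0]]
force: [-0.5, 0.8, 0.3]
opening: 1.003
```

```bash
python3 - <<'E'
from h import *;from rig import *
s=read_state();print(s["position"],row(s["position"],s["tcp_rot"],[.5988,.1349,.1005],tool(-54.5,0)))
for c in("scene","top"):
    d=capture(c); cv2.imwrite(f"pics/{c}1.png",d["pixels"][:,:,::-1])
a=cv2.imread("pics/scene1.png");b=cv2.imread("pics/top1.png")
p=s["position"];z=s["tcp_rot"][:,2]
for c,i in(("scene",a),("top",b)):
    print(c,proj(c,[p,p+.0435*z,p-.0435*z,[.5988,.1349,.1195]]).round(1).tolist())
cv2.imwrite("pics/c3.png",np.hstack([crop(a,310,140,120,130,3),crop(b,200,220,120,130,3)]))
E
```

```text
[0.59351433 0.13990017 0.24879129] [ 0.1483 -0.0073  0.0014  0.23   -0.02   -0.05  ]
scene [[378.4, 191.3], [392.3, 202.3], [364.9, 180.8], [371.0, 227.5]]
top [[253.7, 266.6], [241.7, 250.1], [265.9, 283.3], [264.5, 268.1]]
```

View pics/c3.png

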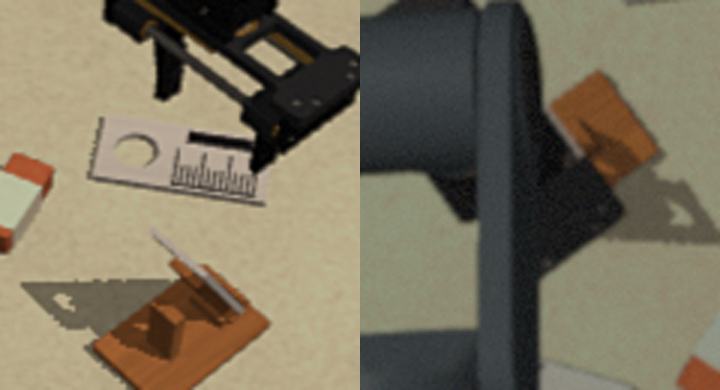

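play_rows(rows=[[[0, -0.007, 0.001, 0.2, 0, 0, 0.087], [0.04, -0.007, 0.001, 0.2, 0, 0, 0.087], [0.08, -0.007, 0.001, 0.2, 0, 0, 0.087], [0.11, -0.007, 0.001, 0.2, 0, 0, 0.087], [0.13, -0.007, 0.001, 0.2, 0, 0, 0.087], [0.151, -0.007, 0.001, 0.2, 0, 0, 0.087], [0.151, -0.007, 0.001, 0.2, 0, 0, 0.087], [0.151, -0.007, 0.001, 0.2, 0, 0, 0.087]]])

```text
time_s: 3.4
position: [0.5984, 0.1358, 0.0983]
tcp_rot: [[-0.0, -0.583, 0.812], [-0.0, 0.812, 0.583], [-1.0, 0.0, -0.0]]
force: [0.9, -0.0, 1.4]
opening: 1.0
```

```bash
python3 - <<'E'
from h import *;from rig import *
s=read_state();print(s["position"],row(s["position"],s["tcp_rot"],[.5988,.1349,.0965],tool(-54.5,0)))
for c in("scene","top"):
    d=capture(c); cv2.imwrite(f"pics/{c}2.png",d["pixels"][:,:,::-1])
a=cv2.imread("pics/scene2.png");b=cv2.imread("pics/top2.png")
cv2.imwrite("pics/c4.png",np.hstack([crop(a,330,170,90,100,4),crop(b,220,220,90,100,4)]))
E
```

```text
[0.59837242 0.13576147 0.09831843] [ 0.0018 -0.0009 -0.0002  0.18   -0.01   -0.01  ]
```

View pics/c4.png

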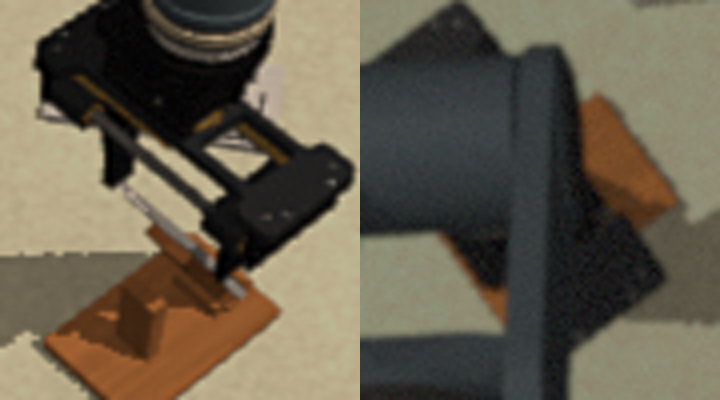

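```bash
python3 - <<'E'
from h import *
for P in ([.5935,.1399,.2488],[.5984,.1358,.0983]):
  p=np.array(P);z=np.array([.812,.583,0]);y=np.array([-.583,.812,0])
  for dz in(0,.01,.02): print(dz,proj("scene",[p+[0,0,dz]+s*.0435*z+s2*z for s in(1,-1) for s2 in (0,.015*s)]).round(1).tolist())
E
python3 -c "
import sys;sys.path.insert(0,'.')
from h import *
a=cv2.imread('pics/scene1.png');b=cv2.imread('pics/scene2.png')
cv2.imwrite('pics/c5.png',np.hstack([crop(a,350,150,65,60,6),crop(b,345,190,65,60,6)]))"
```

```text
0 [[392.3, 202.3], [397.3, 206.2], [364.9, 180.7], [360.4, 177.2]]
0.01 [[392.9, 199.4], [397.9, 203.3], [365.3, 177.8], [360.7, 174.2]]
0.02 [[393.6, 196.4], [398.6, 200.3], [365.6, 174.7], [361.0, 171.2]]
0 [[382.9, 242.9], [387.3, 246.6], [358.6, 222.2], [354.5, 218.8]]
0.01 [[383.4, 240.6], [387.8, 244.3], [358.9, 219.9], [354.8, 216.4]]
0.02 [[383.9, 238.3], [388.4, 242.0], [359.2, 217.4], [355.1, 214.0]]
```

View pics/c5.png

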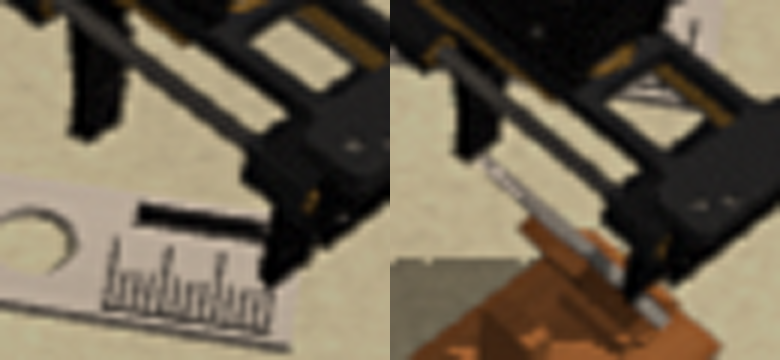

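```bash
python3 - <<'E'
from h import *
pe=[.5869,.1516,np.radians(-54.5)]
b=np.array([-.03,0,.032])
c=place(pe,[b+.13*u-.003*n+[0,-.032,0], b+.13*u+.003*n+[0,-.032,0]])
p=np.array([.5984,.1358,.0983]);z=np.array([.812,.583,0]);y=np.array([-.583,.812,0])
q=proj("scene",c);print("corner",q)
for dz in(0,.008,.016):print(dz,[(proj("scene",[p+[0,0,dz]-s*z+w*y])[0]-q[0]).round(1).tolist() for s in(.0435,.0585) for w in (-.0095,.0095)])
E
```

```text
corner [[357.92003084 217.63871332]
 [359.51777517 215.80474655]]
0 [[-2.0, 6.5], [3.3, 2.7], [-6.0, 3.1], [-0.8, -0.7]]
0.008 [[-1.8, 4.6], [3.5, 0.8], [-5.8, 1.2], [-0.6, -2.6]]
0.016 [[-1.6, 2.7], [3.8, -1.2], [-5.6, -0.8], [-0.3, -4.6]]
```

play_rows(rows=[[[0.002, -0.001, 0, 0, 0, 0, 0.06], [0.002, -0.001, 0, 0, 0, 0, 0.06], [0.002, -0.001, 0, 0, 0, 0, 0.06], [0.002, -0.001, 0, 0, 0, 0, 0.06], [0.002, -0.001, 0, 0, 0, 0, 0.06], [0.002, -0.001, 0, 0, 0, 0, 0.06]]])

```text
time_s: 4.1
position: [0.5989, 0.1342, 0.0964]
tcp_rot: [[-0.0, -0.583, 0.813], [-0.0, 0.813, 0.583], [-1.0, -0.0, -0.0]]
force: [-1.2, -1.7, 2.8]
opening: 0.727
```

```bash
python3 - <<'E'
from h import *;from rig import *
s=read_state();print(s["position"],s["force"],s["opening"]*87)
for c in("scene","top"):
    d=capture(c); cv2.imwrite(f"pics/{c}3.png",d["pixels"][:,:,::-1])
a=cv2.imread("pics/scene3.png");b=cv2.imread("pics/top3.png")
cv2.imwrite("pics/c6.png",np.hstack([crop(a,345,190,65,70,6),crop(b,220,220,65,70,6)]))
E
```

```text
[0.59886748 0.13415818 0.09639796] [-1.24397552 -1.68925276  2.79814316] 63.245202829093785
```

View pics/c6.png

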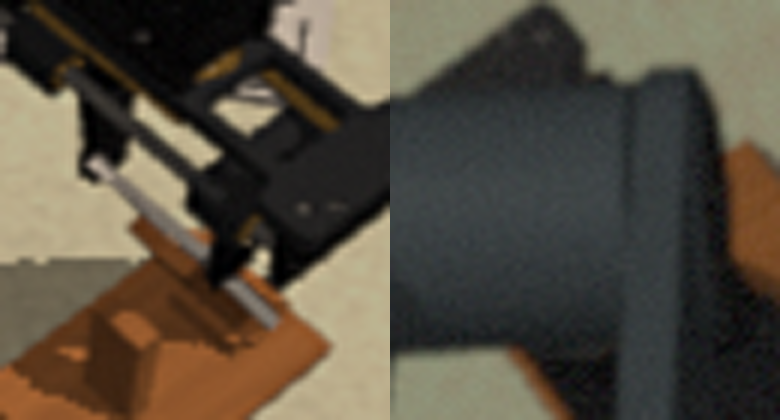

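play_rows(rows=[[[-0.007, -0.003, 0, 0, 0, 0, 0.055], [-0.014, -0.006, 0, 0, 0, 0, 0.055], [-0.024, -0.006, 0, 0, 0, 0, 0.055], [-0.05, -0.006, 0, 0, 0, 0, 0.055], [-0.09, -0.006, 0, 0, 0, 0, 0.055], [-0.13, -0.006, 0, 0, 0, 0, 0.055], [-0.16, -0.006, 0, 0, 0, 0, 0.055], [-0.16, -0.006, 0, 0, 0, 0, 0.055], [-0.16, -0.006, 0, 0, 0, 0, 0.055]]])

```text
time_s: 5.1
position: [0.6025, 0.1296, 0.2568]
tcp_rot: [[0.001, -0.583, 0.813], [0.0, 0.813, 0.583], [-1.0, -0.001, 0.001]]
force: [-0.7, 0.7, -2.2]
opening: 0.73
```

```bash
python3 - <<'E'
from h import *;from rig import *
s=read_state();print(s["position"],s["force"],s["opening"]*87)
for c in("scene","top"):
    d=capture(c); cv2.imwrite(f"pics/{c}4.png",d["pixels"][:,:,::-1])
# target: tool at hook frame, grasp point (=hole) at xh,zh
ps=np.array([.589,-.2258]);yaw=9.05
def tgt(xh,zh,tilt=30):
    Rt=tool(yaw,tilt);g=place([*ps,np.radians(yaw)],[[xh,0,.23+zh]])[0];return g+.019*Rt[:,0],Rt
for xh in(-.15,-.08,-.005):
    t,Rt=tgt(xh,.005);print(t,row(s["position"],s["tcp_rot"],t,Rt))
a=cv2.imread("pics/scene4.png");cv2.imwrite("pics/c7.png",crop(a,290,100,130,150,4))
E
```

```text
[0.60245324 0.12959213 0.25678071] [-0.66393862  0.74885678 -2.24060723] 63.47962632264078
[ 0.45024902 -0.24790013  0.21854552] [ 3.800e-02 -2.181e-01 -3.437e-01 -6.191e+01 -1.654e+01 -2.677e+01]
[ 0.51937762 -0.23688939  0.21854552] [ 3.810e-02 -2.494e-01 -2.811e-01 -6.191e+01 -1.654e+01 -2.677e+01]
[ 0.59344398 -0.22509217  0.21854552] [ 3.820e-02 -2.830e-01 -2.140e-01 -6.191e+01 -1.654e+01 -2.677e+01]
```

View pics/c7.png

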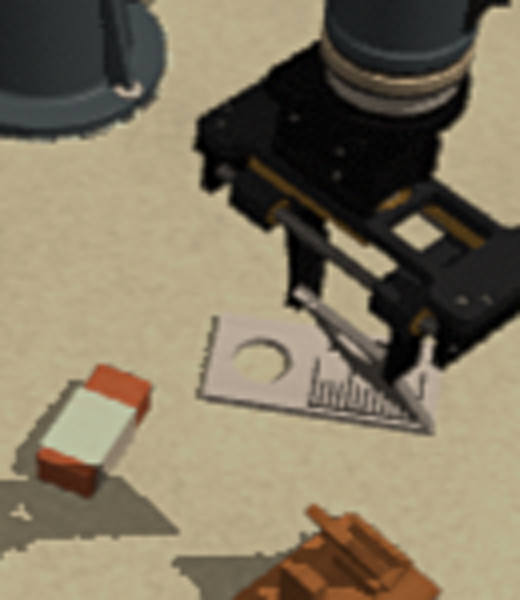

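```bash
cat >> h.py <<'E'
ps=np.array([.589,-.2258]);yaw=9.05
def tgt(xh,zh,tilt=30,yh=0):
    Rt=tool(yaw,tilt);g=place([*ps,np.radians(yaw)],[[xh,yh,.23+zh]])[0];return g+.019*Rt[:,0],Rt
E
python3 - <<'E'
from h import *;from rig import *
s=read_state()
Rc=s["tcp_rot"]
t,Rt=tgt(-.14,.005)
Rm=Rc@Ro.from_rotvec(Ro.from_matrix(Rc.T@Rt).as_rotvec()*.5).as_matrix()
print(row(s["position"],Rc,[.47,.06,.245],Rm),row(s["position"],Rc,t,Rt))
E
```

```text
[ 9.800e-03  1.980e-02 -1.470e-01 -3.094e+01 -8.340e+00 -1.353e+01] [ 3.640e-02 -2.235e-01 -3.334e-01 -6.189e+01 -1.668e+01 -2.705e+01]
```

play_rows(rows=[[[0.01, 0.02, -0.147, -31, -8.3, -13.5, 0.055], [0.01, 0.02, -0.147, -31, -8.3, -13.5, 0.055], [0.01, 0.02, -0.147, -31, -8.3, -13.5, 0.055], [0.01, 0.02, -0.147, -31, -8.3, -13.5, 0.055], [0.036, -0.223, -0.333, -61.9, -16.7, -27, 0.055], [0.036, -0.223, -0.333, -61.9, -16.7, -27, 0.055], [0.036, -0.223, -0.333, -61.9, -16.7, -27, 0.055], [0.036, -0.223, -0.333, -61.9, -16.7, -27, 0.055], [0.036, -0.223, -0.333, -61.9, -16.7, -27, 0.055], [0.036, -0.223, -0.333, -61.9, -16.7, -27, 0.055], [0.036, -0.223, -0.333, -61.9, -16.7, -27, 0.055], [0.036, -0.223, -0.333, -61.9, -16.7, -27, 0.055]]])

```text
time_s: 6.4
position: [0.4828, -0.1507, 0.2455]
tcp_rot: [[0.457, -0.88, -0.13], [0.064, -0.113, 0.991], [-0.887, -0.462, 0.005]]
force: [1.3, 0.7, -2.8]
opening: 0.729
```

play_rows(rows=[[[0, 0, 0, 0, 0, 0, 0.055], [0, 0, 0, 0, 0, 0, 0.055]]])

```text
time_s: 6.6
position: [0.4852, -0.1522, 0.2471]
tcp_rot: [[0.46, -0.878, -0.131], [0.061, -0.116, 0.991], [-0.886, -0.464, -0.0]]
force: [-0.1, 0.8, -2.0]
opening: 0.73
```

```bash
python3 - <<'E'
from h import *;from rig import *
s=read_state();print(s["position"],s["joint_positions"].round(1),s["opening"]*87)
t,Rt=tgt(-.14,.005);print(row(s["position"],s["tcp_rot"],t,Rt))
for c in("scene","top"):
    d=capture(c); cv2.imwrite(f"pics/{c}5.png",d["pixels"][:,:,::-1])
a=cv2.imread("pics/scene5.png");b=cv2.imread("pics/top5.png")
cv2.imwrite("pics/c8.png",np.hstack([crop(a,160,80,130,190,3),crop(b,365,180,130,190,3)]))
E
```

```text
[ 0.48515151 -0.15216791  0.24712852] [ -44.8    9.1  114.4   32.2   43.5 -163.5] 63.46882762804655
[ 0.0081  0.0462 -0.0901 -1.31   -0.75   -2.36  ]
```

View pics/c8.png

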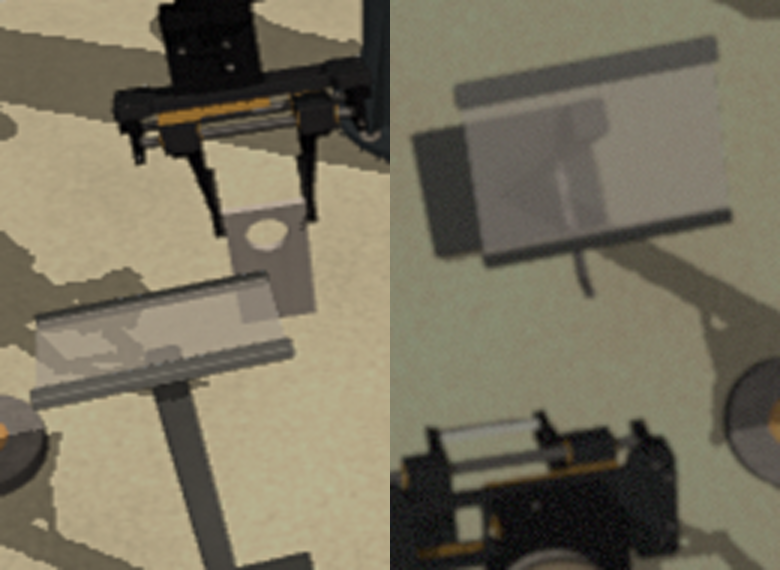

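```bash
cat > kin.py <<'E'
from h import *
D=[([61.10907,30.21946,82.0883,-.00077,67.68958,-10.22778],[.19997,.59212,.19369]),
([6.22312772,24.26200099,83.25522694,-0.14739538,72.24764237,-28.87536259],[.5668054,.17264019,.24919974]),
([-44.8,9.1,114.4,32.2,43.5,-163.5],[0.48515151,-0.15216791,0.24712852])]
E_=lambda a,t:Ro.from_euler(a,t,degrees=True).as_matrix()
def fk(q,P):
    a1,d1,a2,a3,d4,L=P
    R1=E_('z',q[0]);Ru=R1@E_('y',q[1]);Rf=R1@E_('y',q[1]+q[2]-90)
    w=R1@[a1,0,d1]+Ru@[0,0,a2]+Rf@[d4,0,a3]
    Rt=Rf@E_('x',q[3])@E_('y',q[4])@E_('x',q[5])
    # tool: x = Rt x ; at q6 z=J1-J6 yaw -> tool z = Rt y
    T=np.c_[Rt[:,0],-Rt[:,2],Rt[:,1]]
    return w+L*Rt[:,0],T
E
python3 - <<'E'
from kin import *;from rig import *
s=read_state();D[2]=(s["joint_positions"],s["position"])
print(fk(D[2][0],[0]*6)[1].round(3));print(s["tcp_rot"].round(3))
P0=[.0,.35,.35,.0,.35,.2]
r=lambda P:np.concatenate([fk(q,P)[0]-np.array(p) for q,p in D]+[1e-3*(np.array(P)-P0)])
o=least_squares(r,P0);print(o.x,np.abs(o.fun[:9]).max())
print(s["joint_positions"])
E
```

```text
[[ 0.459  0.133 -0.878]
 [ 0.062 -0.991 -0.118]
 [-0.886 -0.001 -0.464]]
[[ 0.459 -0.878 -0.133]
 [ 0.062 -0.118  0.991]
 [-0.886 -0.464  0.001]]
[-0.23389697  0.65965464  0.69169815 -0.22548181  0.62904316  0.62820443] 0.11076550921259143
[ -44.65330945    9.04110397  114.54023713   32.25685176   43.46215596
 -163.52386236]
```

```bash
python3 - <<'E'
from h import *;from rig import *
s=read_state();Rc=s["tcp_rot"];Rt=tool(-54.35,0)
w=Ro.from_matrix(Rc.T@Rt).as_rotvec()
print(row(s["position"],Rc,[.47,.05,.25],Rc@Ro.from_rotvec(w*.6).as_matrix()),row(s["position"],Rc,[.6024,.1293,.2564],Rt))
E
```

```text
[ 3.000e-03 -1.220e-02  2.003e-01  3.645e+01  8.980e+00  1.490e+01] [ 0.0631 -0.1408  0.2612 60.75   14.96   24.83  ]
```

play_rows(rows=[[[0.003, -0.012, 0.2, 36.5, 9, 14.9, 0.055], [0.003, -0.012, 0.2, 36.5, 9, 14.9, 0.055], [0.003, -0.012, 0.2, 36.5, 9, 14.9, 0.055], [0.003, -0.012, 0.2, 36.5, 9, 14.9, 0.055], [0.003, -0.012, 0.2, 36.5, 9, 14.9, 0.055], [0.063, -0.141, 0.261, 60.8, 15, 24.8, 0.055], [0.063, -0.141, 0.261, 60.8, 15, 24.8, 0.055], [0.063, -0.141, 0.261, 60.8, 15, 24.8, 0.055], [0.063, -0.141, 0.261, 60.8, 15, 24.8, 0.055], [0.063, -0.141, 0.261, 60.8, 15, 24.8, 0.055], [0.063, -0.141, 0.261, 60.8, 15, 24.8, 0.055], [0.063, -0.141, 0.261, 60.8, 15, 24.8, 0.055]]])

```text
time_s: 7.9
position: [0.6046, 0.1288, 0.256]
tcp_rot: [[0.002, -0.584, 0.812], [-0.004, 0.812, 0.584], [-1.0, -0.004, -0.001]]
force: [-0.3, -0.4, -2.1]
opening: 0.73
```

```bash
python3 - <<'E'
from h import *;from rig import *
s=read_state();Rc=s["tcp_rot"];Rt=tool(-54.35,0)
print(s["joint_positions"].round(1),s["opening"]*87)
for z in(.2564,.1204,.1104,.0964):
  xy=[.6024,.1293] if z>.11 else [.5989,.1342]
  print(row(s["position"],Rc,[*xy,z],Rt))
d=capture("scene");cv2.imwrite("pics/c9.png",crop(d["pixels"][:,:,::-1].copy(),290,100,130,150,4))
E
```

```text
[  1.8  26.2  78.9  -0.2  74.9 -33.8] 63.4932325939076
[-0.0004  0.0017 -0.0016  0.06   -0.06    0.24  ]
[ 0.1356  0.0022 -0.0014  0.06   -0.06    0.24  ]
[ 0.1456  0.0023 -0.0014  0.06   -0.06    0.24  ]
[ 0.1595  0.0084 -0.0014  0.06   -0.06    0.24  ]
```

View pics/c9.png

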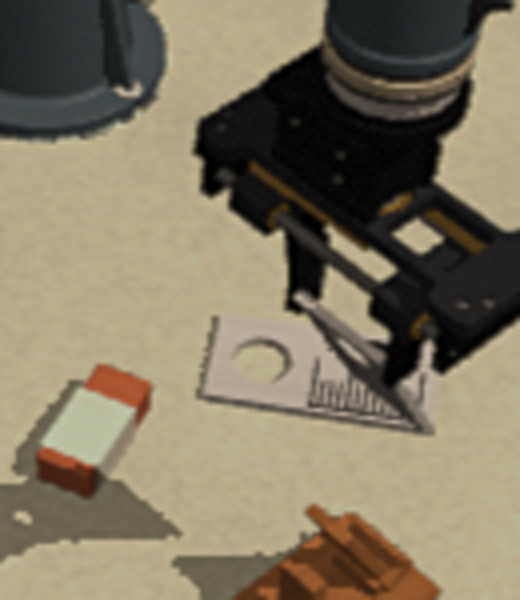

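play_rows(rows=[[[0.04, 0.002, -0.001, 0, 0, 0.2, 0.055], [0.08, 0.002, -0.001, 0, 0, 0.2, 0.055], [0.115, 0.002, -0.001, 0, 0, 0.2, 0.055], [0.135, 0.002, -0.001, 0, 0, 0.2, 0.055], [0.142, 0.002, -0.001, 0, 0, 0.2, 0.055], [0.145, 0.002, -0.001, 0, 0, 0.2, 0.055], [0.149, 0.004, -0.001, 0, 0, 0.2, 0.055], [0.152, 0.006, -0.001, 0, 0, 0.2, 0.055], [0.156, 0.007, -0.001, 0, 0, 0.2, 0.055], [0.158, 0.008, -0.001, 0, 0, 0.2, 0.055], [0.158, 0.008, -0.001, 0, 0, 0.2, 0.055], [0.158, 0.008, -0.001, 0, 0, 0.2, 0.055]]])

```text
time_s: 9.15
position: [0.5993, 0.1325, 0.0998]
tcp_rot: [[0.002, -0.581, 0.814], [-0.001, 0.814, 0.581], [-1.0, -0.002, 0.001]]
force: [0.4, 0.8, -1.3]
opening: 0.73
```

```bash
python3 - <<'E'
from h import *;from rig import *
s=read_state();print(s["position"],s["force"])
d=capture("scene");a=cv2.imread("pics/scene3.png");cv2.imwrite("pics/c10.png",np.hstack([crop(d["pixels"][:,:,::-1].copy(),345,190,65,70,6),crop(a,345,190,65,70,6)]))
E
```

```text
[0.59932724 0.1325198  0.09981701] [ 0.40454806  0.84331377 -1.26738228]
```

View pics/c10.png

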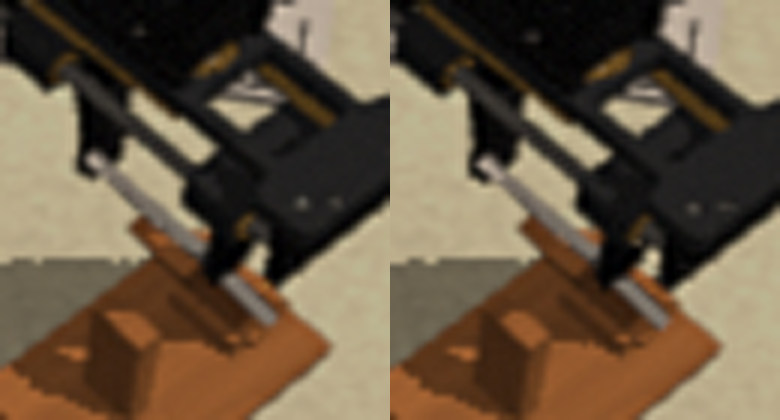

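play_rows(rows=[[[0.002, 0.001, 0, 0, 0, 0, 0.055], [0.003, 0.001, 0, 0, 0, 0, 0.055], [0.003, 0.001, 0, 0, 0, 0, 0.055]]])

```text
time_s: 9.5
position: [0.5986, 0.1337, 0.0967]
tcp_rot: [[0.001, -0.581, 0.814], [-0.0, 0.814, 0.581], [-1.0, -0.001, 0.001]]
force: [-1.7, 1.4, -1.5]
opening: 0.725
```

play_rows(rows=[[[0, 0, 0, 0, 0, 0, 0.066], [0, 0, 0, 0, 0, 0, 0.068], [0, 0, 0, 0, 0, 0, 0.074], [0, 0, 0, 0, 0, 0, 0.087], [0, 0, 0, 0, 0, 0, 0.087], [0, 0, 0, 0, 0, 0, 0.087]]])

```text
time_s: 10.1
position: [0.5988, 0.1332, 0.0967]
tcp_rot: [[0.002, -0.581, 0.814], [-0.001, 0.814, 0.581], [-1.0, -0.002, 0.001]]
force: [0.1, 0.0, -0.1]
opening: 0.979
```

```bash
python3 - <<'E'
from h import *;from rig import *
s=read_state();print(s["position"],s["force"])
d=capture("scene");a=cv2.imread("pics/scene3.png");cv2.imwrite("pics/c11.png",np.hstack([crop(d["pixels"][:,:,::-1].copy(),345,190,65,70,6),crop(a,345,190,65,70,6)]))
E
```

```text
[0.59881559 0.1331825  0.09673882] [ 0.07515409  0.04615955 -0.12898538]
```

View pics/c11.png

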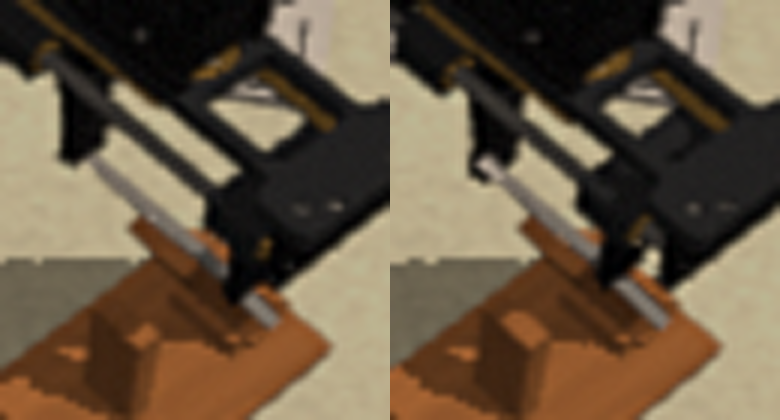

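play_rows(rows=[[[-0.04, 0, 0, 0, 0, 0, 0.087], [-0.08, 0, 0, 0, 0, 0, 0.087], [-0.11, 0, 0, 0, 0, 0, 0.087], [-0.11, 0, 0, 80, 0, 0, 0.087], [-0.11, 0, 0, 80, 0, 0, 0.087], [-0.11, 0, 0, 80, 0, 0, 0.087], [-0.11, 0, 0, 80, 0, 0, 0.087], [-0.11, 0, 0, 80, 0, 0, 0.087], [-0.11, 0, 0, 80, 0, 0, 0.087], [-0.11, 0, 0, 80, 0, 0, 0.087], [-0.11, 0, 0, 80, 0, 0, 0.087], [-0.11, 0, 0, 80, 0, 0, 0.087]]])

```text
time_s: 11.35
position: [0.5985, 0.1334, 0.2067]
tcp_rot: [[0.001, 0.671, 0.741], [-0.001, 0.741, -0.671], [-1.0, 0.0, 0.002]]
force: [-0.3, -0.5, -1.1]
opening: 1.003
```

```bash
python3 - <<'E'
from h import *;from rig import *
s=read_state();print(s["position"],s["joint_positions"].round(1))
print(row(s["position"],s["tcp_rot"],[.5988,.1337,.22],tool(-54.5,0)@np.diag([1,-1,-1])))
E
```

```text
[0.59846193 0.13337298 0.20667155] [ 2.2 28.5 83.1 -0.1 68.4 44.4]
[-1.3300e-02  5.0000e-04  1.0000e-04  1.0233e+02  6.0000e-02 -1.0000e-01]
```

play_rows(rows=[[[0, 0, 0, 102.3, 0, 0, 0.087], [0, 0, 0, 102.3, 0, 0, 0.087], [0, 0, 0, 102.3, 0, 0, 0.087], [0, 0, 0, 102.3, 0, 0, 0.087], [0, 0, 0, 102.3, 0, 0, 0.087], [0, 0, 0, 102.3, 0, 0, 0.087], [0, 0, 0, 102.3, 0, 0, 0.087], [0, 0, 0, 102.3, 0, 0, 0.087], [0, 0, 0, 102.3, 0, 0, 0.087], [0, 0, 0, 102.3, 0, 0, 0.087], [0, 0, 0, 102.3, 0, 0, 0.087], [0, 0, 0, 102.3, 0, 0, 0.087]]])

```text
time_s: 12.55
position: [0.5984, 0.1333, 0.2067]
tcp_rot: [[0.001, 0.581, -0.814], [-0.001, -0.814, -0.581], [-1.0, 0.002, -0.0]]
force: [0.9, 0.2, -0.2]
opening: 1.001
```

play_rows(rows=[[[0, 0, 0, 0, 0, 0, 0.087], [0, 0, 0, 0, 0, 0, 0.087]]])

```text
time_s: 12.75
position: [0.5985, 0.1334, 0.2067]
tcp_rot: [[0.001, 0.588, -0.809], [-0.001, -0.809, -0.588], [-1.0, 0.002, -0.001]]
force: [0.8, -0.2, -0.1]
opening: 1.002
```

```bash
python3 - <<'E'
from kin import *;from rig import *
s=read_state();print(s["position"],s["joint_positions"].round(1))
print(row(s["position"],s["tcp_rot"],[.5988,.1337,.0967],tool(-54.5,0)@np.diag([1,-1,-1])))
D+=[([2.2,28.5,83.1,-.1,68.4,44.4],[.59846193,.13337298,.20667155]),(s["joint_positions"],s["position"]),
([1.8,26.2,78.9,-.2,74.9,-33.8],[.6046,.1288,.256])]
def f2(q,P):
    a1,y1,d1,a2,a3,d4,L=P[:7];
    R1=E_('z',q[0]);Ru=R1@E_('y',q[1]);Rf=R1@E_('y',q[1]+q[2]-90)
    Rt=Rf@E_('x',q[3])@E_('y',q[4])@E_('x',q[5])
    return R1@[a1,y1,d1]+Ru@[0,0,a2]+Rf@[d4,0,a3]+L*Rt[:,0]
P0=np.array([.0,.1,.25,.35,.0,.35,.25])
r=lambda P:np.concatenate([f2(q,P)-np.array(p) for q,p in D]+[1e-3*(P-P0)])
o=least_squares(r,P0);print(o.x.round(3),o.fun[:-7].reshape(-1,3).round(4))
E
```

```text
[0.59847813 0.13336647 0.2066679 ] [ 2.200e+00  2.850e+01  8.310e+01 -1.000e-01  6.840e+01  1.461e+02]
[ 1.1e-01 -3.0e-04 -4.0e-04  5.5e-01 -3.0e-02 -9.0e-02]
[-0.002  0.111  0.276  0.588 -0.114  0.394  0.335] [[ 0.0001  0.0001  0.0001]
 [ 0.0002 -0.      0.0003]
 [ 0.      0.     -0.0001]
 [-0.0003  0.0001 -0.0002]
 [ 0.0001 -0.0001  0.0002]
 [-0.0001  0.0001 -0.0003]]
```

```bash
cat >> kin.py <<'E'
PP=[-.002,.111,.276,.588,-.114,.394,.335]
LO=np.array([-176.69,-43.24,12.49,-82,0,-163.58]);HI=np.array([176.69,126.21,139.97,262,151.66,163.58])
def fk2(q):
    a1,y1,d1,a2,a3,d4,L=PP
    R1=E_('z',q[0]);Ru=R1@E_('y',q[1]);Rf=R1@E_('y',q[1]+q[2]-90)
    Rt=Rf@E_('x',q[3])@E_('y',q[4])@E_('x',q[5])
    return R1@[a1,y1,d1]+Ru@[0,0,a2]+Rf@[d4,0,a3]+L*Rt[:,0],Rt
def ik(p,R,q0):
    def r(q):
        x,T=fk2(q);return np.r_[(x-p)*10,Ro.from_matrix(T.T@R).as_rotvec()]
    o=least_squares(r,q0,x_scale=10);return o.x,np.abs(o.fun).max()
E
python3 - <<'E'
from kin import *;from rig import *
s=read_state();F=np.diag([1,-1,-1])
q,e=ik([.5988,.1337,.2567],tool(-54.5,0)@F,s["joint_positions"]);print(q.round(1),e)
Q=q.copy()
for k in np.linspace(0.1,1,10):
    t,Rt=tgt(-.14,.005);Rt=Rt@F
    R0=tool(-54.5,0)@F
    Rk=R0@Ro.from_rotvec(k*Ro.from_matrix(R0.T@Rt).as_rotvec()).as_matrix()
    Q,e=ik(np.array([.5988,.1337,.2567])*(1-k)+k*t,Rk,Q);print(Q.round(1),round(e,5))
for xh in(-.1,-.05,-.02,0,.02):
    t,Rt=tgt(xh,.005);Q,e=ik(t,Rt@F,Q);print(xh,Q.round(1),round(e,5))
E
```

```text
[  2.2  25.8  79.5   0.   74.7 146.7] 2.360378559274068e-10
[ -0.9  22.9  85.2  -1.1  69.  137.7] 0.0
[ -4.6  20.1  90.6  -1.5  63.1 128.1] 0.0
[ -9.   17.6  95.7  -0.9  57.3 117.2] 0.0
[-14.3  15.4 100.5   1.1  51.6 104.7] 0.0
[-20.4  13.5 104.8   4.9  46.6  90. ] 0.0
[-27.4  12.2 108.5  10.8  42.6  72.7] 0.0
[-35.1  11.6 111.4  18.7  40.4  52.9] 0.0
[-43.3  11.9 113.3  27.2  40.5  32.2] 0.0
[-51.3  13.  114.2  34.6  42.7  12.5] 0.0
[-58.8  15.  113.8  39.7  46.5  -4.6] 0.0
-0.1 [-53.6  16.9 110.5  39.   44.9   1. ] 0.0
-0.05 [-47.9  19.5 106.   37.5  43.5   7.9] 0.0
-0.02 [-44.8  21.2 103.   36.2  43.1  12. ] 0.0
0 [-42.9  22.3 101.   35.3  42.9  14.7] 0.0
0.02 [-41.1  23.4  98.9  34.4  42.8  17.3] 0.0
```

play_rows(rows=[[[0.03, 0, 0, 0.5, 0, 0, 0.087], [0.06, 0, 0, 0.5, 0, 0, 0.087], [0.085, 0, 0, 0.5, 0, 0, 0.087], [0.1, 0, 0, 0.5, 0, 0, 0.087], [0.11, 0, 0, 0.5, 0, 0, 0.087], [0.11, 0, 0, 0.5, 0, 0, 0.087], [0.11, 0, 0, 0.5, 0, 0, 0.06], [0.11, 0, 0, 0.5, 0, 0, 0.055], [0.11, 0, 0, 0.5, 0, 0, 0.055], [0.11, 0, 0, 0.5, 0, 0, 0.055], [0.11, 0, 0, 0.5, 0, 0, 0.055], [0.11, 0, 0, 0.5, 0, 0, 0.055]]])

```text
time_s: 13.95
position: [0.5991, 0.1331, 0.0975]
tcp_rot: [[0.003, 0.579, -0.815], [-0.001, -0.815, -0.579], [-1.0, 0.002, -0.001]]
force: [-1.3, -0.8, 4.4]
opening: 0.729
```

```bash
python3 - <<'E'
from h import *;from rig import *
s=read_state();print(s["position"],s["force"],s["opening"]*87)
d=capture("scene");a=cv2.imread("pics/scene3.png");cv2.imwrite("pics/c12.png",np.hstack([crop(d["pixels"][:,:,::-1].copy(),345,190,65,70,6),crop(a,345,190,65,70,6)]))
E
```

```text
[0.5990679  0.13314581 0.09753807] [-1.28900098 -0.76228978  4.35626668] 63.39354282473797
```

View pics/c12.png

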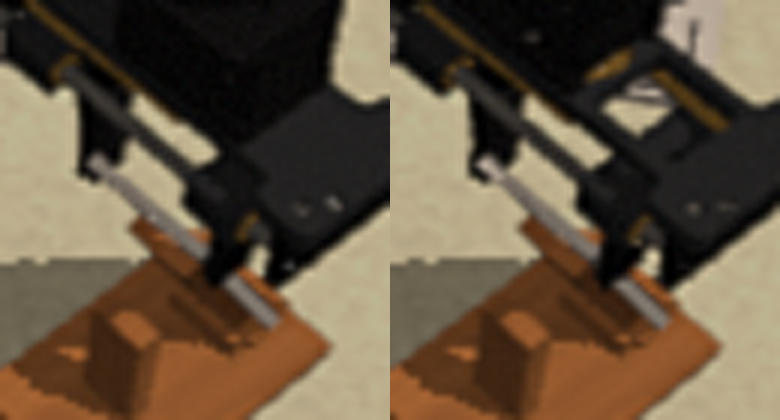

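play_rows(rows=[[[-0.007, 0.003, 0, 0, 0, 0, 0.055], [-0.014, 0.006, 0, 0, 0, 0, 0.055], [-0.024, 0.006, 0, 0, 0, 0, 0.055], [-0.05, 0.006, 0, 0, 0, 0, 0.055], [-0.09, 0.006, 0, 0, 0, 0, 0.055], [-0.13, 0.006, 0, 0, 0, 0, 0.055], [-0.16, 0.006, 0, 0, 0, 0, 0.055], [-0.16, 0.006, 0, 0, 0, 0, 0.055]]])

```text
time_s: 14.8
position: [0.6055, 0.1288, 0.2628]
tcp_rot: [[0.014, 0.579, -0.815], [-0.001, -0.815, -0.579], [-1.0, 0.008, -0.011]]
force: [1.0, 0.6, -1.6]
opening: 0.728
```

```bash
python3 - <<'E'
from h import *;from rig import *
s=read_state();print(s["position"],s["force"],s["opening"]*87)
Rc=s["tcp_rot"]
t,Rt=tgt(-.12,.005);Rt=Rt@np.diag([1,-1,-1])
Rm=Rc@Ro.from_rotvec(Ro.from_matrix(Rc.T@Rt).as_rotvec()*.5).as_matrix()
print(row(s["position"],Rc,[.47,.06,.245],Rm),row(s["position"],Rc,t,Rt))
E
```

```text
[0.60554346 0.12876794 0.26284757] [ 0.97923108  0.61932143 -1.63480959] 63.379352813249646
[ 1.600e-02 -2.260e-02  1.505e-01 -3.109e+01  8.180e+00  1.302e+01] [ 4.270e-02  2.301e-01  3.183e-01 -6.218e+01  1.635e+01  2.604e+01]
```

play_rows(rows=[[[0.016, -0.023, 0.15, -31, 8.2, 13, 0.055], [0.016, -0.023, 0.15, -31, 8.2, 13, 0.055], [0.016, -0.023, 0.15, -31, 8.2, 13, 0.055], [0.016, -0.023, 0.15, -31, 8.2, 13, 0.055], [0.043, 0.23, 0.318, -62.2, 16.3, 26, 0.055], [0.043, 0.23, 0.318, -62.2, 16.3, 26, 0.055], [0.043, 0.23, 0.318, -62.2, 16.3, 26, 0.055], [0.043, 0.23, 0.318, -62.2, 16.3, 26, 0.055], [0.043, 0.23, 0.318, -62.2, 16.3, 26, 0.055], [0.043, 0.23, 0.318, -62.2, 16.3, 26, 0.055], [0.043, 0.23, 0.318, -62.2, 16.3, 26, 0.055], [0.043, 0.23, 0.318, -62.2, 16.3, 26, 0.055]]])

```text
time_s: 16.0
position: [0.4726, -0.1484, 0.2184]
tcp_rot: [[0.474, 0.868, 0.15], [0.081, 0.127, -0.989], [-0.877, 0.48, -0.01]]
force: [0.8, 0.5, -1.9]
opening: 0.729
```

```bash
python3 - <<'E'
from h import *;from rig import *
s=read_state();print(s["position"],s["force"],s["joint_positions"].round(1),s["opening"]*87)
t,Rt=tgt(-.12,.005);Rt=Rt@np.diag([1,-1,-1])
print(row(s["position"],s["tcp_rot"],t,Rt))
E
```

```text
[ 0.47258626 -0.14838147  0.21840085] [ 0.83342827  0.48394001 -1.89903143] [-47.2  11.3 118.6  38.6  40.1   6.4] 63.417024799113484
[-0.0044 -0.0056  0.0948 -0.65   -0.32    1.29  ]
```

play_rows(rows=[[[-0.004, -0.006, 0.095, -0.6, -0.3, 1.3, 0.055], [-0.004, -0.006, 0.095, -0.6, -0.3, 1.3, 0.055], [-0.004, -0.006, 0.095, -0.6, -0.3, 1.3, 0.055], [-0.004, -0.006, 0.095, -0.6, -0.3, 1.3, 0.055], [-0.004, -0.006, 0.095, -0.6, -0.3, 1.3, 0.055], [-0.004, -0.006, 0.095, -0.6, -0.3, 1.3, 0.055]]])

```text
time_s: 16.6
position: [0.4804, -0.2428, 0.2189]
tcp_rot: [[0.494, 0.856, 0.154], [0.077, 0.133, -0.988], [-0.866, 0.5, -0.0]]
force: [-0.3, -0.0, -1.7]
opening: 0.731
```

```bash
cat > look.py <<'E'
from h import *;from rig import *
import sys
k=sys.argv[1];s=read_state();print(s["position"],s["force"].round(1),s["opening"]*87)
Rc=s["tcp_rot"];g=s["position"]-.019*Rc[:,0]
c,sn=np.cos(np.radians(yaw)),np.sin(np.radians(yaw));d=g[:2]-ps
print("grasp in hook",(c*d[0]+sn*d[1]).round(4),(-sn*d[0]+c*d[1]).round(4),(g[2]-.23).round(4),"xaxis",Rc[:,0].round(3))
I={}
for cam in("scene","top"):
    I[cam]=capture(cam)["pixels"][:,:,::-1].copy();cv2.imwrite(f"pics/{cam}_{k}.png",I[cam])
# plate model, vertical at yaw
# overlay the plate assumed rigid with 30 deg to the tool
T=np.radians(30);zx=Rc[:,0];yy=-Rc[:,2];xx=np.cross(yy,-zx) # perp
up=-zx*np.cos(T)-0*xx;
fw=np.cross(yy,np.array([0,0,1.]))*1.
cx=Rc[:,1] # tool y
up=-zx*np.cos(T)+np.sin(T)*cx
nx=np.cross(yy,up)
print("plate up",up.round(3),"plate x",nx.round(3))
pts=[g+sy*.032*yy+h*up+o*nx for o in(-.003,) for sy,h in((1,.029),(-1,.029),(-1,-.101),(1,-.101))]
hole=[g+.017*(np.cos(t)*up+np.sin(t)*yy)-.003*nx for t in np.linspace(0,6.28,24)]
hk=[[.07,0,.23],[-.016,0,.23],[-.026,0,.24]]
for cam,(x,y) in(("scene",(160,150)),("top",(390,215))):
    q=I[cam];i=crop(q,x,y,100,110,4)
    if len(sys.argv)>2:
      for P,cl in((pts,1),(hole,1),(place([*ps,np.radians(yaw)],hk),0)):
        cv2.polylines(i,[np.round((proj(cam,P)-[x,y]+.5)*4).astype(int)],bool(cl),(255,0,0),1,cv2.LINE_AA)
    I[cam]=i
cv2.imwrite(f"pics/l_{k}.png",np.hstack([I["scene"],I["top"]]))
E
python3 look.py a o
```

```text
[ 0.48037679 -0.24280209  0.21885531] [-0.3 -0.  -1.7] 63.638234660553394
grasp in hook -0.1194 0.0003 0.0053 xaxis [ 0.494  0.077 -0.866]
plate up [ 0. -0.  1.] plate x [ 0.988  0.154 -0.   ]
```

View pics/l_a.png

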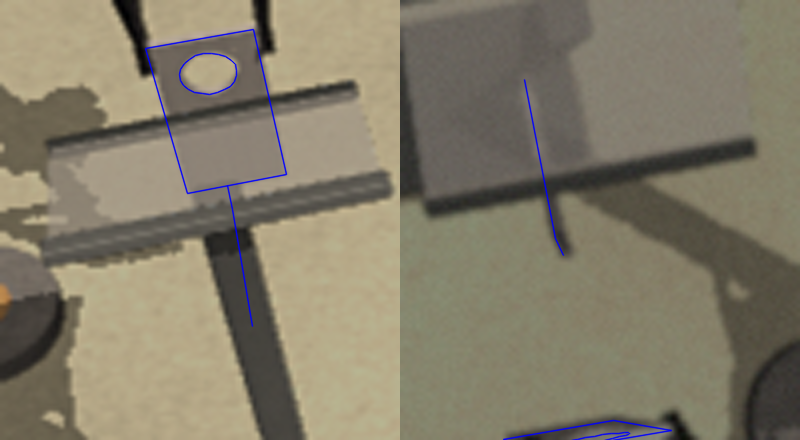

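View pics/scene_a.png

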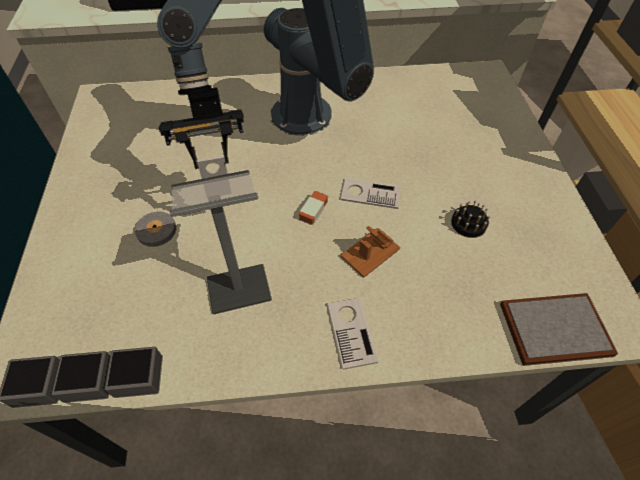

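play_rows(rows=[[[0.018, 0.031, 0, 0, 0, 0, 0.055], [0.035, 0.061, 0, 0, 0, 0, 0.055], [0.035, 0.061, 0, 0, 0, 0, 0.055], [0.035, 0.061, 0, 0, 0, 0, 0.055]]])

```text
time_s: 17.1
position: [0.5505, -0.2326, 0.2194]
tcp_rot: [[0.494, 0.855, 0.155], [0.077, 0.135, -0.988], [-0.866, 0.5, 0.001]]
force: [-0.6, -0.1, -1.1]
opening: 0.729
```

```bash
python3 look.py b o
```

```text
[ 0.55052251 -0.23259156  0.21936604] [-0.6 -0.1 -1.1] 63.39891021496758
grasp in hook -0.0486 -0.0006 0.0058 xaxis [ 0.494  0.077 -0.866]
plate up [-0.     0.001  1.   ] plate x [0.988 0.155 0.   ]
```

View pics/l_b.png

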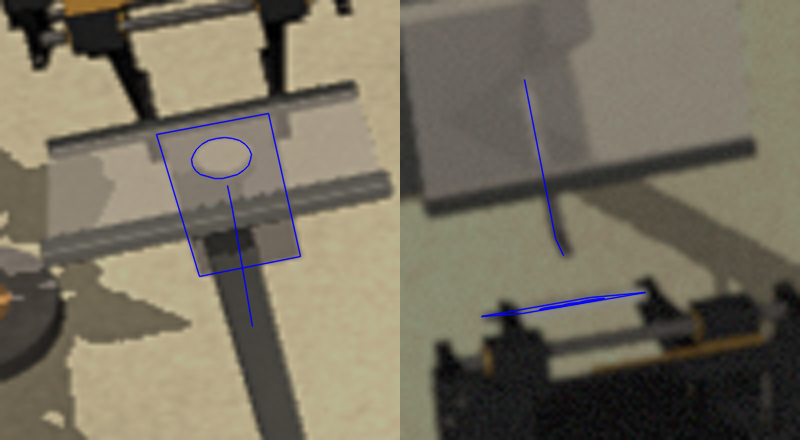

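```bash
python3 - <<'E'
from h import *
P=np.array([.5505,-.2326,.2194]);X=np.array([.494,.077,-.866]);Z=np.array([.155,-.988,.001])
g=P-.019*X
t=proj("top",[g,g+.032*Z,g-.032*Z,P+.032*Z,P-.032*Z,P+.047*Z,P-.047*Z]);print(((t-[440,240]+.5)*8).round(0).tolist())
b=cv2.imread("pics/top_b.png");i=crop(b,440,240,90,70,8)
hk=place([*ps,np.radians(yaw)],[[.03,0,.23],[-.016,0,.23],[-.026,0,.24],[-.06,0,.23]])
q=((proj("top",hk)-[440,240]+.5)*8).round().astype(int);print(q.tolist())
for p in t[:5]: cv2.circle(i,tuple(((p-[440,240]+.5)*8).round().astype(int).tolist()),3,(0,0,255),-1)
i=cv2.convertScaleAbs(i,alpha=1.8,beta=10)
cv2.imwrite("pics/z1.png",i)
a=cv2.imread("pics/scene_b.png");i=crop(a,175,160,90,70,8)
ts=proj("scene",[g+.032*Z,g-.032*Z,P+.032*Z,P-.032*Z])
for p in ts: cv2.circle(i,tuple(((p-[175,160]+.5)*8).round().astype(int).tolist()),3,(0,0,255),-1)
cv2.imwrite("pics/z2.png",i)
E
```

```text
[[-59.0, 396.0], [61.0, 375.0], [-179.0, 416.0], [40.0, 341.0], [-196.0, 382.0], [95.0, 332.0], [-252.0, 392.0]]
[[-124, 105], [-90, 275], [-75, 311], [-57, 439]]
```

View pics/z1.png

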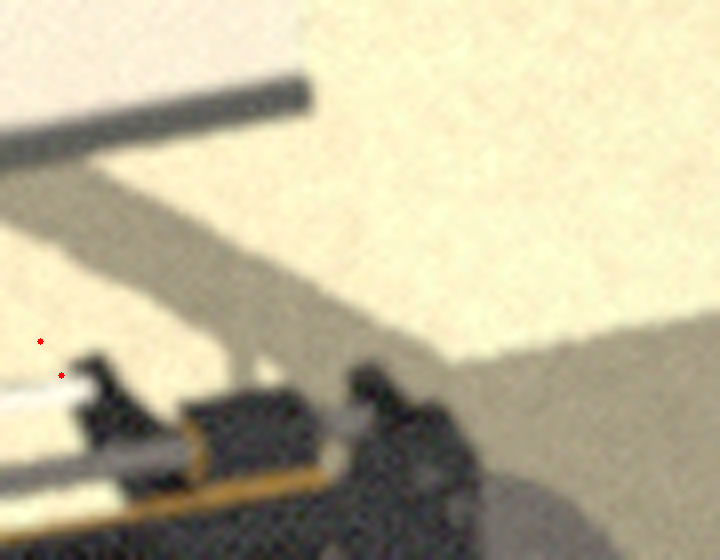

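View pics/z2.png

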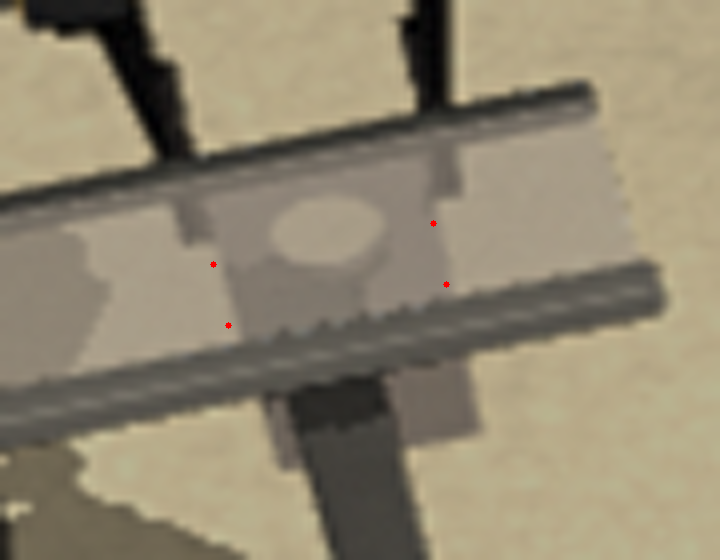

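```bash
python3 - <<'E'
from h import *
P=np.array([.5505,-.2326,.2194]);X=np.array([.494,.077,-.866]);Z=np.array([.155,-.988,.001])
g=P-.019*X;o=[400,250]
t=proj("top",[g,g+.032*Z,g-.032*Z,g+[0,0,.029],g+.032*Z+[0,0,.029],g-.032*Z+[0,0,.029]])
b=cv2.imread("pics/top_b.png");i=crop(b,*o,90,70,8)
i=cv2.convertScaleAbs(i,alpha=1.8,beta=10)
for p in t: cv2.circle(i,tuple(((p-o+.5)*8).round().astype(int).tolist()),3,(0,0,255),-1)
hk=place([*ps,np.radians(yaw)],[[.0,0,.23],[-.016,0,.23],[-.026,0,.24],])
for p in proj("top",hk): cv2.circle(i,tuple(((p-o+.5)*8).round().astype(int).tolist()),3,(255,0,0),-1)
cv2.imwrite("pics/z3.png",i)
E
```

```text
(no output)
```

View pics/z3.png

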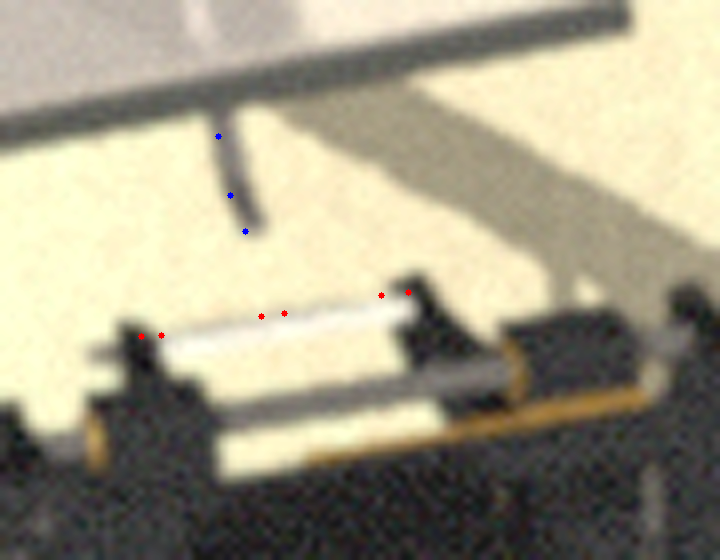

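play_rows(rows=[[[0.003, 0.005, 0.002, 0, 0, 0, 0.055], [0.007, 0.012, 0.002, 0, 0, 0, 0.055], [0.0105, 0.018, 0.002, 0, 0, 0, 0.055], [0.0105, 0.018, 0.002, 0, 0, 0, 0.055]]])

```text
time_s: 17.6
position: [0.5722, -0.2332, 0.2198]
tcp_rot: [[0.496, 0.855, 0.153], [0.075, 0.133, -0.988], [-0.865, 0.501, 0.002]]
force: [-0.8, 0.7, -2.1]
opening: 0.728
```

```bash
python3 look.py c
```

```text
[ 0.57224233 -0.23324685  0.21975182] [-0.8  0.7 -2.1] 63.313624067743845
grasp in hook -0.0272 -0.0046 0.0062 xaxis [ 0.496  0.075 -0.865]
plate up [-0.002  0.002  1.   ] plate x [0.988 0.153 0.001]
```

View pics/l_c.png

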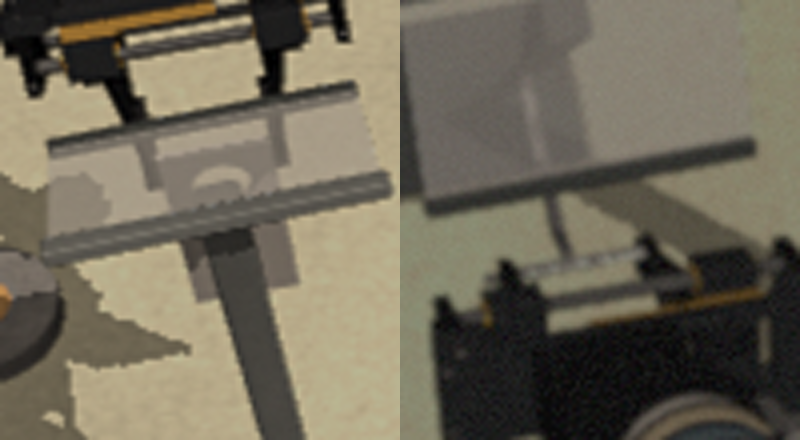

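play_rows(rows=[[[0, 0, -0.003, 0, 0, 0, 0.055], [0, 0, -0.003, 0, 0, 0, 0.055]]])

```text
time_s: 17.9
position: [0.5704, -0.2294, 0.2193]
tcp_rot: [[0.494, 0.856, 0.153], [0.076, 0.132, -0.988], [-0.866, 0.5, 0.001]]
force: [-0.5, 0.4, -2.2]
opening: 0.729
```

```bash
python3 look.py d; python3 - <<'E'
from h import *
s=cv2.imread("pics/scene_d.png");t=cv2.imread("pics/top_d.png")
cv2.imwrite("pics/z4.png",cv2.convertScaleAbs(np.hstack([crop(s,190,165,50,60,8),crop(t,405,245,50,60,8)]),alpha=1.5))
E
```

```text
[ 0.5704159  -0.22936748  0.2193201 ] [-0.5  0.4 -2.2] 63.4416673591876
grasp in hook -0.0284 -0.0005 0.0058 xaxis [ 0.494  0.076 -0.866]
plate up [-0.     0.001  1.   ] plate x [0.988 0.153 0.   ]
```

View pics/z4.png

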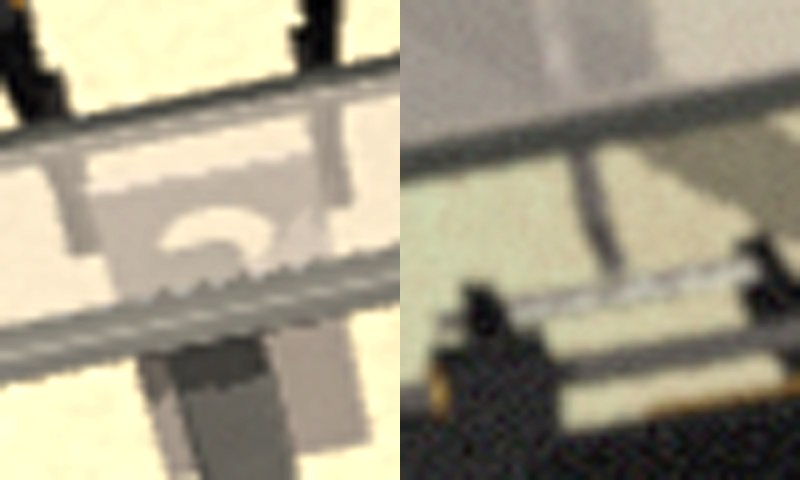

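play_rows(rows=[[[0.002, 0.0035, 0, 0, 0, 0, 0.055], [0.004, 0.007, 0, 0, 0, 0, 0.055], [0.006, 0.0105, 0, 0, 0, 0, 0.055], [0.008, 0.014, 0, 0, 0, 0, 0.055], [0.01, 0.0175, 0, 0, 0, 0, 0.055], [0.01, 0.0175, 0, 0, 0, 0, 0.055]]])

```text
time_s: 18.6
position: [0.5914, -0.2269, 0.2197]
tcp_rot: [[0.495, 0.855, 0.153], [0.075, 0.133, -0.988], [-0.865, 0.501, 0.002]]
force: [-0.4, -0.3, -1.5]
opening: 0.731
```

```bash
python3 look.py e; python3 - <<'E'
from h import *
s=cv2.imread("pics/scene_e.png");t=cv2.imread("pics/top_e.png")
cv2.imwrite("pics/z5.png",cv2.convertScaleAbs(np.hstack([crop(s,190,165,50,60,8),crop(t,405,225,50,60,8)]),alpha=1.5))
E
```

```text
[ 0.5914056  -0.22691813  0.2196773 ] [-0.4 -0.3 -1.5] 63.585938959781814
grasp in hook -0.0073 -0.0014 0.0061 xaxis [ 0.495  0.075 -0.865]
plate up [-0.001  0.002  1.   ] plate x [0.988 0.153 0.001]
```

View pics/z5.png

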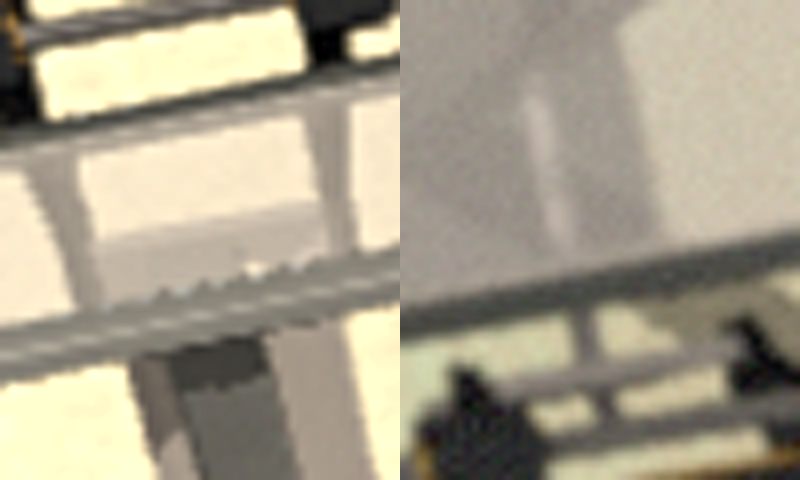

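play_rows(rows=[[[0.0025, 0.0045, 0, 0, 0, 0, 0.055], [0.006, 0.0025, 0, 0, 0, 0, 0.055], [0.0095, 0.0005, 0, 0, 0, 0, 0.055], [0.013, -0.0015, 0, 0, 0, 0, 0.055], [0.0155, -0.003, 0, 0, 0, 0, 0.055], [0.0165, -0.0035, 0, 0, 0, 0, 0.055], [0.0165, -0.0035, 0, 0, 0, 0, 0.055]]])

```text
time_s: 19.4
position: [0.5958, -0.2262, 0.2032]
tcp_rot: [[0.495, 0.856, 0.152], [0.075, 0.132, -0.988], [-0.866, 0.5, 0.001]]
force: [0.0, -0.1, -1.3]
opening: 0.727
```

```bash
python3 look.py f; python3 - <<'E'
from h import *
s=cv2.imread("pics/scene_f.png");t=cv2.imread("pics/top_f.png")
cv2.imwrite("pics/z6.png",cv2.convertScaleAbs(np.hstack([crop(s,190,165,50,60,8),crop(t,405,225,50,60,8)]),alpha=1.5))
E
```

```text
[ 0.59581542 -0.22616761  0.20324995] [ 0.  -0.1 -1.3] 63.23688367453948
grasp in hook -0.0028 -0.0014 -0.0103 xaxis [ 0.495  0.075 -0.866]
plate up [-0.001  0.001  1.   ] plate x [0.988 0.152 0.   ]
```

View pics/z6.png

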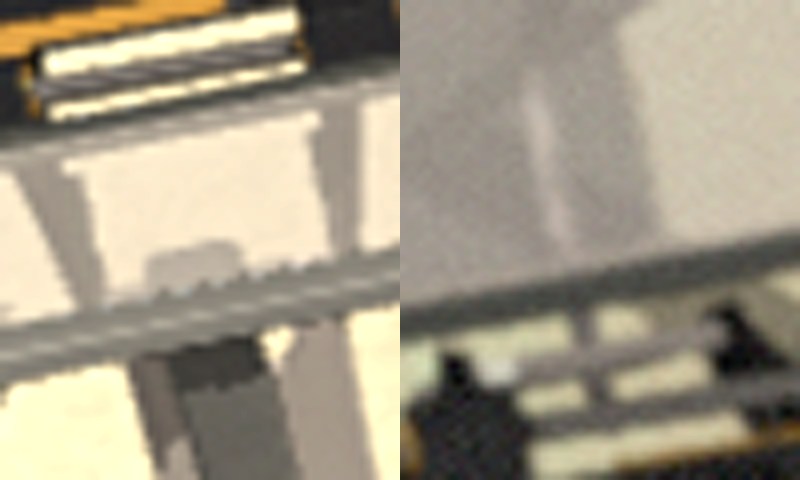

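play_rows(rows=[[[0.001, -0.0005, 0, 0, 0, 0, 0.055], [0.002, -0.001, 0, 0, 0, 0, 0.055], [0.002, -0.001, 0, 0, 0, 0, 0.055]]])

```text
time_s: 19.8
position: [0.596, -0.2261, 0.2013]
tcp_rot: [[0.495, 0.856, 0.152], [0.075, 0.132, -0.988], [-0.866, 0.501, 0.001]]
force: [-0.2, 0.0, -1.7]
opening: 0.734
```

play_rows(rows=[[[0.001, -0.0005, 0, 0, 0, 0, 0.055], [0.002, -0.001, 0, 0, 0, 0, 0.055], [0.002, -0.001, 0, 0, 0, 0, 0.055]]])

```text
time_s: 20.1
position: [0.5963, -0.2262, 0.1993]
tcp_rot: [[0.495, 0.855, 0.152], [0.075, 0.132, -0.988], [-0.865, 0.501, 0.002]]
force: [-0.9, -0.2, -0.2]
opening: 0.73
```

play_rows(rows=[[[0.001, -0.0005, 0, 0, 0, 0, 0.055], [0.001, -0.0005, 0, 0, 0, 0, 0.055]]])

```text
time_s: 20.3
position: [0.5965, -0.2262, 0.1991]
tcp_rot: [[0.496, 0.855, 0.152], [0.075, 0.133, -0.988], [-0.865, 0.502, 0.002]]
force: [-3.0, 0.6, 4.9]
opening: 0.728
```

```bash
python3 look.py g
```

```text
[ 0.59651627 -0.22623445  0.1990527 ] [-3.   0.6  4.9] 63.295040967770305
grasp in hook -0.0022 -0.0015 -0.0145 xaxis [ 0.496  0.075 -0.865]
plate up [-0.002  0.002  1.   ] plate x [0.988 0.152 0.002]
```

play_rows(rows=[[[0.001, -0.0005, 0, 0, 0, 0, 0.055], [0.001, -0.0005, 0, 0, 0, 0, 0.055]]])

```text
time_s: 20.6
position: [0.5967, -0.2263, 0.1989]
tcp_rot: [[0.497, 0.854, 0.152], [0.074, 0.133, -0.988], [-0.864, 0.503, 0.003]]
force: [-7.7, 0.9, 10.6]
opening: 0.727
```

```bash
python3 look.py h
```

```text
[ 0.59670359 -0.22633335  0.19890895] [-7.7  0.9 10.6] 63.27548998058597
grasp in hook -0.002 -0.0016 -0.0147 xaxis [ 0.497  0.074 -0.864]
plate up [-0.003  0.002  1.   ] plate x [0.988 0.152 0.003]
```

play_rows(rows=[[[-0.0015, 0.0008, 0, 0, 0, 0, 0.055], [-0.0015, 0.0008, 0, 0, 0, 0, 0.055]]])

```text
time_s: 20.9
position: [0.5965, -0.2264, 0.1992]
tcp_rot: [[0.496, 0.855, 0.152], [0.074, 0.133, -0.988], [-0.865, 0.501, 0.002]]
force: [-1.8, 0.0, 4.3]
opening: 0.729
```

play_rows(rows=[[[0, 0, 0, 0, 0, 0, 0.065], [0, 0, 0, 0, 0, 0, 0.066], [0, 0, 0, 0, 0, 0, 0.068], [0, 0, 0, 0, 0, 0, 0.07], [0, 0, 0, 0, 0, 0, 0.073], [0, 0, 0, 0, 0, 0, 0.076], [0, 0, 0, 0, 0, 0, 0.08], [0, 0, 0, 0, 0, 0, 0.084], [0, 0, 0, 0, 0, 0, 0.087], [0, 0, 0, 0, 0, 0, 0.087]]])

```text
time_s: 21.9
position: [0.5963, -0.2262, 0.1986]
tcp_rot: [[0.495, 0.855, 0.152], [0.075, 0.133, -0.988], [-0.866, 0.501, 0.001]]
force: [-1.2, 0.6, -0.3]
opening: 0.99
```

```bash
python3 look.py i; python3 - <<'E'
from h import *
s=cv2.imread("pics/scene_i.png");t=cv2.imread("pics/top_i.png")
cv2.imwrite("pics/z7.png",cv2.convertScaleAbs(np.hstack([crop(s,180,165,65,75,6),crop(t,395,225,65,75,6)]),alpha=1.5))
E
```

```text
[ 0.59631171 -0.22615866  0.19861501] [-1.2  0.6 -0.3] 86.13068022507441
grasp in hook -0.0023 -0.0014 -0.0149 xaxis [ 0.495  0.075 -0.866]
plate up [-0.001  0.001  1.   ] plate x [0.988 0.152 0.001]
```

View pics/z7.png

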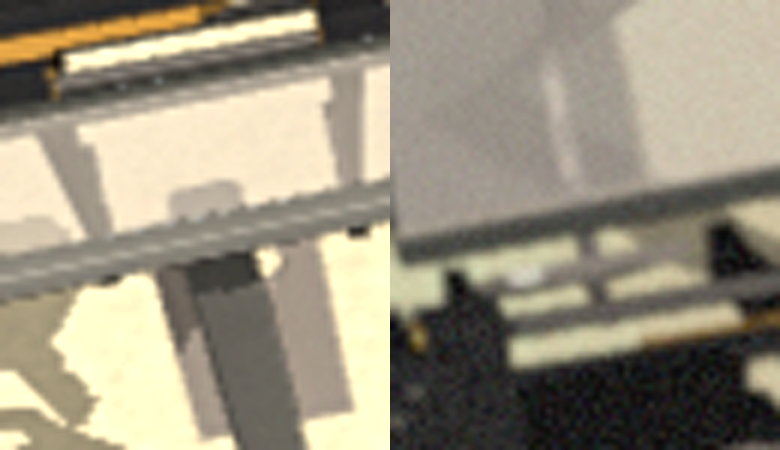

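play_rows(rows=[[[-0.004, -0.007, 0, 0, 0, 0, 0.087], [-0.008, -0.014, 0, 0, 0, 0, 0.087], [-0.015, -0.026, 0, 0, 0, 0, 0.087], [-0.025, -0.043, 0, 0, 0, 0, 0.087], [-0.04, -0.069, 0, 0, 0, 0, 0.087], [-0.06, -0.104, 0, 0, 0, 0, 0.087], [-0.075, -0.13, 0, 0, 0, 0, 0.087], [-0.075, -0.13, 0, 0, 0, 0, 0.087], [-0.075, -0.13, 0, 0, 0, 0, 0.087], [-0.075, -0.13, 0, 0, 0, 0, 0.087]]])

```text
time_s: 23.0
position: [0.4484, -0.2494, 0.1987]
tcp_rot: [[0.496, 0.855, 0.152], [0.074, 0.133, -0.988], [-0.865, 0.501, 0.002]]
force: [0.6, 0.8, -0.1]
opening: 0.999
```

```bash
python3 look.py j; python3 - <<'E'
from h import *
from rig import *
s=cv2.imread("pics/scene_j.png");t=cv2.imread("pics/top_j.png")
cv2.imwrite("pics/z8.png",cv2.convertScaleAbs(np.hstack([crop(s,180,165,65,75,6),crop(t,395,225,65,75,6)]),alpha=1.5))
for c in("scene","top"):
  for n in("bur_stand","compound_bar","felt_wheel"):print(c,n,[(round(r["p"],2),np.round(r["at"]).tolist()) for r in trace(c,n)][:1])
E
```

```text
[ 0.44843581 -0.24936766  0.1987283 ] [ 0.6  0.8 -0.1] 86.95389570599227
grasp in hook -0.152 -0.0011 -0.0148 xaxis [ 0.496  0.074 -0.865]
plate up [-0.002  0.002  1.   ] plate x [0.988 0.152 0.001]
scene bur_stand [(0.82, [468.0, 222.0])]
scene compound_bar [(0.79, [313.0, 208.0])]
scene felt_wheel [(0.62, [155.0, 229.0])]
top bur_stand [(0.92, [153.0, 301.0])]
top compound_bar [(0.82, [322.0, 334.0])]
top felt_wheel [(0.69, [498.0, 319.0])]
```

View pics/z8.png

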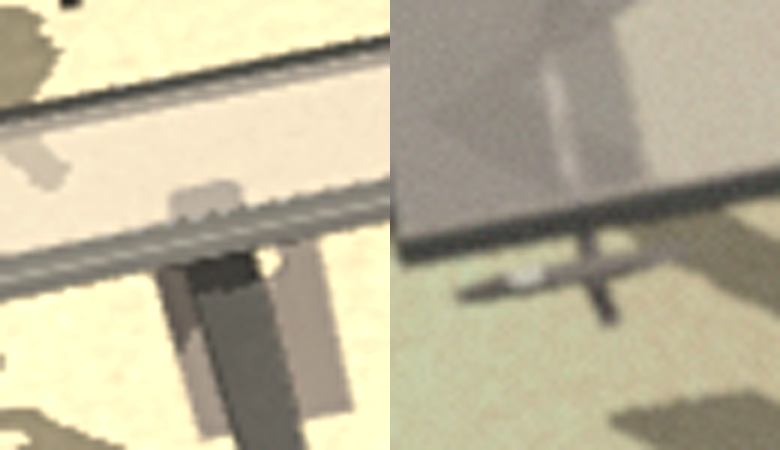

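View pics/scene_j.png

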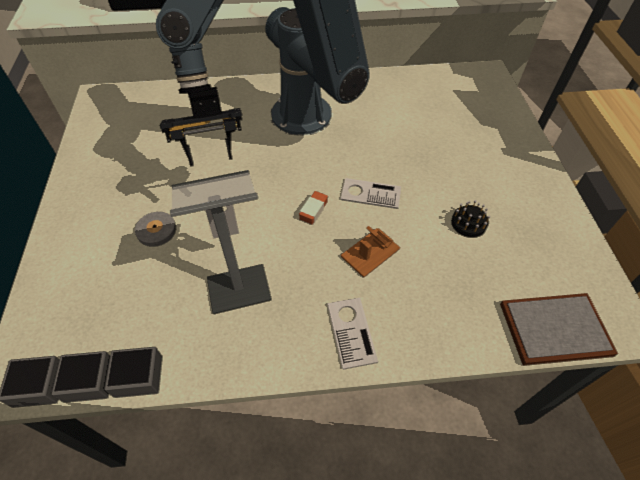

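play_rows(rows=[[[0, 0, 0, 0, 0, 0, 0.087], [0, 0, 0, 0, 0, 0, 0.087], [0, 0, 0, 0, 0, 0, 0.087], [0, 0, 0, 0, 0, 0, 0.087], [0, 0, 0, 0, 0, 0, 0.087]]])

```text
time_s: 23.9
position: [0.4479, -0.2491, 0.1984]
tcp_rot: [[0.495, 0.855, 0.152], [0.075, 0.132, -0.988], [-0.866, 0.501, 0.001]]
force: [0.2, -0.4, 0.6]
opening: 1.0
```

```bash
python3 - <<'E'
from rig import *
import cv2,numpy as np
d=capture("scene")["pixels"][:,:,::-1];e=cv2.imread("pics/scene_j.png")
x=np.abs(d.astype(int)-e)[165:245,180:250].max();print("max change at gauge",x)
print(hand_in())
E
```

```text
max change at gauge 45
the job is handed in; nothing more can be done
None
```

The smallest gauge, the one on the wooden rest, is hanging by its hole on the hook, and I have handed the job in. No verdict was reported.

**What I did:** The first grip ran the last joint to its limit near the hook. I put the gauge back on the rest, gripped it again with the hand turned half round, and carried it in tilted 30°. I lowered it until the bar took contact (about 10 N), opened the fingers and backed off 150 mm. The job was handed in at about 24 s.

**Last checks:**
- **Hanging:** The pictures show the hook passing through the hole, with the plate near the seat and upright. The marked face cannot be seen directly. Only the plain back is visible from the camera on the post side, so the marks face outward.
- **Position at release:** The hand's own reading put the hole about 2 mm in front of the seat, 1.5 mm sideways and 15 mm below the bar. The gauge itself was not measured again after it was let go.
- **Bystanders:** All three were found within 2 pixels of where they started.
- **Robot clear:** The hand is well away from the stand, and the measured force is close to zero.

**Disagreements:** Camera positions and the robot's own positions differed by about 2–3 mm. My final stillness check was inconclusive: comparing two pictures about a second apart, the largest pixel change in the area around the gauge was 45. I did not look into whether that was image noise, edge flicker or a slight swing. By eye, the plate's corners were in the same place in the two enlarged pictures taken about a second apart, right after release and after backing off.

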